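# Load the sauce warmer, set its steam valve and start the timer

## Robot

A 6-joint arm with a two-finger parallel gripper is mounted at the origin on a cart in front of the work surface, level with it; the furniture and walls round the work are solid. World frame = base frame: x ahead of the robot, y to its left, z up, the work surface at z = 0. Lengths are in m, angles in degrees, forces in N, time in s.
With the tool pointing down it reaches from about 0.25 to 0.725 m from the base axis. Payload 9.7 kg.
Tool frame: the origin (TCP) lies where the fingers leave the gripper's body, on its centre line; the fingertips stand 73 mm ahead of it and the grasp point (between the pads) lies 54 mm ahead of it; y points along the fingers, x is the direction in which the jaws open and shut, and the axes are right-handed (so a half turn about y gives the same grasp; the last joint's range is limited). The gripper opens to 85 mm and grips with 20 to 120 N. Pads are 22 mm wide; open, the fingers measure 114 mm over their backs; the gripper's body (76 mm by 85 mm) begins 54 mm behind the grasp point. The pads swing forward as they close: fully open they stand 13 mm farther back than shut.
Start: joints at [64.114, 4.979, 10.078, 95.1, 0, 90], TCP at [0.24, 0.495, 0.304] pointing down, gripper open.
Joint ranges: [-179.16, 179.16], [-48.56, 103.87], [-65.8, 70.77], [-126.05, 130.52], [-82.76, 87.17], [-180, 180]. Speed limits (degrees/s): [127.2, 127.2, 147.25, 180, 180, 180].

## Interface

Orientations are given as [roll, pitch, yaw] about the fixed x, y, z axes, in that order (R = Rz(yaw) Ry(pitch) Rx(roll)).
In Python, from workcell import sensors, imaging, bot, models gives the robot as it stands.
- The arm moves only by the tool arm_command, never from a script. Its argument "rows" is one flat list of numbers, 7 for each row, row after row: the shift along the tool's x, y, z in cm, then the turn, a rotation vector about the tool's x, y, z in degrees, then the gripper's target within -1 to 1 (fully open at 1, half-way at 0, shut at -1). A call has 1 to 12 rows; each row is the pose to reach, as a shift and turn from the pose commanded when the call began, along the tool's axes at that moment; what a row does not reach only later rows make up. A row lasts 1/12 s, in which the tool goes at most 41.7 mm and 7.16 degrees, less where a joint would pass 70% of its speed; a pose out of reach is approached as far as the arm can. A call with a gripper value outside its range is refused whole. The fingers move at their own pace and stop on an object; "force" is the grip in N (left out, the last holds). Time passes only in rows, so rows that repeat a pose let the fingers close. It gives the time, the measured TCP pose, the force and the opening at its end, in the units of the state.
- sensors.get_obs(): the state, without advancing time (a new reading comes with each control period).
- imaging.camera(name): name is "scene" or "top"; returns a dict with "pixels" (420x560x3 uint8, blue, green, red), "z_map" (420x560 float32, m along the optical axis (not along the pixel's ray), 0 where there is no reading), "camera_matrix" (3x3 intrinsics, pixels), "world_from_camera" (4x4, takes a point from camera to world coordinates). Camera axes: x right, y up, looking along -z (the intrinsics and any distortion apply to the point x, -y, -z); pixel columns grow to the right and rows downward; lengths in m; the calibration is good to about 2 mm. A picture is of the moment at which its call begins.
- bot.job_done(): hands the job in, once; it reports no verdict.
Trained networks look in the newest picture that a camera, given by its name, has taken for a name from the list of things; names that differ only in an ending like _2 or _b are one class to them, and where a whole thing is asked for, a point or a joint stands for the part that bears it (a point fixed in the world has none). Each returns a list of dicts, best first, with "conf" (0 to 1); they miss things now and then, are a little off and sometimes report something else, mostly with a low value. They report only what shows in the picture. A call takes as long as a camera call. They do not tell look-alikes from the thing itself.
- models.search_frame(thing, camera): "extent" ([centre column, centre row, width, height] in pixels, round what is visible of it).
- models.spot_point(thing, camera): "location" ([column, row] in pixels: a listed point, or the origin of a listed thing).
The state is a dict: "time": time; "q": joint angles; "qd": joint speeds; "joint_efforts": joint torques, N m; "ee_pos": TCP position; "tcp_rot": TCP orientation; "wrist_force": force on the tool from outside, world axes, zero at the start; "torque": the same for the moment, N m; "opening": finger opening in m.
Only numpy, scipy, OpenCV 4.12 (cv2) and the standard library are available. Lean on these libraries where they do the work, as an engineer would, in place of code of your own. Each camera call takes 0.05 s, during which the arm holds its last target.

## Task

First turn the warmer's handwheel fully shut, so that the orange pointer on its far rim stands on the red mark, and leave it shut while you stand every sauce ramekin on the right-hand worktop upright on the floor of the warmer's well. Then open the wheel until the pointer stands at the blue clip, and last turn the timer's red knob clockwise until it points to the green mark on its dock. Keep the ramekins from tipping over, and do not disturb the pepper mill, garlic or spice jar.

Things in the scene. Friction and masses are not known exactly. Their poses are not given: they have to be found in the camera images.
- warmer: Brushed-steel countertop warmer, fixed, turned by up to 10 degrees: 230 mm deep (its x, away from the robot), 460 mm wide, 60 mm high. Left part: open well; right part: flat deck 190 mm wide, top 60 mm above the worktop, with the valve wheel. Origin on the worktop, mid depth, on the line between deck and well; y to the left.
- well_floor (a point): Centre of the well's floor, 16 mm above the worktop; axes as the warmer's. The well is open above, inside 214 mm (x) by 262 mm (y); wall tops 60 mm above the worktop, walls 8 mm thick, on the right the deck's side.
- wheel_axis (a point): Centre of the steam valve's flat handwheel at rim height, 105 mm above the worktop; does not turn. Grey rim: 60 mm mid radius, round bar 13 mm thick, 38 mm free below it. Dark hub of 13 mm radius up to 117 mm above the worktop. Three thin spokes: one at the pointer, one 120 degrees to either side. Dry friction about 0.15 N m; stays where it is left.
- wheel (a joint): Turn of the handwheel, rad, 0 to 2.25: 0 = shut, at its hard stop (pointer on the red mark), growing anticlockwise seen from above as the valve opens.
- pointer_tip (a point): Tip of the wheel's orange pointer, which bends out and down from the far rim, 80 mm from the wheel's axis and 7 mm above the deck; turns with the wheel. Only a visible mark, not solid.
- shut_mark (a point): Middle of the red mark on the white scale collar that lies on the deck round the far half of the wheel, 80 mm from the wheel's axis, on the right: shut.
- clip_mark (a point): Point on the white collar, 80 mm from the wheel's axis, where the blue setpoint clip sits (the clip straddles the collar's outer edge, 7 mm wide). Somewhere on the far side, 0.9 to 2.0 rad of wheel turn from the red mark. Only a visible mark, not solid.
- green_mark (a point): The single green mark on the grey round dock under the timer, 42 mm from the timer's axis, 12 mm above the worktop. The dock may be turned any way round.
- timer_knob (a joint): Turn of the timer's red knob, rad, 0 to 5.24, growing clockwise seen from above; dry friction about 0.02 N m, stays where it is left; no spring. It starts at 0 to 0.4.
- timer_pointer (a point): A point 42 mm out from the knob's axis in the direction in which the knob points, 50 mm above the worktop; turns with the knob. The pointing end of the knob's bar has a yellow tip and a yellow tab on the disc.
- dock: The timer's grey round dock, 108 mm across, 6 mm high, fixed: origin on the timer's axis, on the worktop; x points to the green mark. The white timer (68 mm across) is fixed upright on it. Its red knob: disc of 21.5 mm radius, z 36 to 44 mm above the worktop, with an upright bar, 34 mm long, 8 mm thick, z 43 to 57 mm, along the line to point timer_pointer.
- sauce_pot_1: White fluted china ramekin with green herb filling, 82 mm across, 42 mm high, 0.16 kg, wall about 6 mm thick near the top (solid as about 10 mm, from 31 to 41 mm from the centre), hollow inside, the hollow's floor 6 mm up (the filling is only drawn and not solid); pinch the wall from above. Origin at the centre of its underside, z up. May be absent.
- sauce_pot_2: White fluted china ramekin with tan mustard filling, 82 mm across, 42 mm high, 0.16 kg, wall about 6 mm thick near the top (solid as about 10 mm, from 31 to 41 mm from the centre), hollow inside, the hollow's floor 6 mm up (the filling is only drawn and not solid); pinch the wall from above. Origin at the centre of its underside, z up. May be absent.
- sauce_pot_3: White fluted china ramekin with green herb filling, 82 mm across, 42 mm high, 0.16 kg, wall about 6 mm thick near the top (solid as about 10 mm, from 31 to 41 mm from the centre), hollow inside, the hollow's floor 6 mm up (the filling is only drawn and not solid); pinch the wall from above. Origin at the centre of its underside, z up. May be absent.
- sauce_pot_4: White fluted china ramekin with tan mustard filling, 82 mm across, 42 mm high, 0.16 kg, wall about 6 mm thick near the top (solid as about 10 mm, from 31 to 41 mm from the centre), hollow inside, the hollow's floor 6 mm up (the filling is only drawn and not solid); pinch the wall from above. Origin at the centre of its underside, z up. May be absent.
- pepper: Small grey pepper mill, 44 mm across, 90 mm high, standing upright; origin under its centre. To be left alone.
- garlic: Garlic bulb, 60 mm across, 58 mm high; origin under its centre. To be left alone.
- spice: Spice jar with green cap, 42 mm across, 99 mm high; origin under its centre. To be left alone.
Not all that is in view belongs to the job. What is shaped like the sauce_pot_3 but pink is not meant.

How it is judged:
By the outcome, as a careful person would: the job done as asked, in the order asked, and still so for the second after the job is handed in, with the robot touching nothing.
Of sauce_pot_1, sauce_pot_2, sauce_pot_3, sauce_pot_4 only 3 to 4 are there at a start; the rules pass over those that are not, and their reading is None.
At some moment in a run one of sauce_pot_1, sauce_pot_2, sauce_pot_3, sauce_pot_4 may be knocked a few centimetres aside while the robot is not near it.
It also fails if it takes over 208 s, if anything falls off the work surface, if the arm or the gripper's body presses on something with over 40 N, if the wrist force passes 120 N, or if a joint passes its speed limit or range.

## Working session

There is one attempt and no reset: what is moved stays moved. The work goes in short steps, Python scripts to look and compute and a tool call to move; the robot and the scene stay as the last step left them, time stands still between calls to the robot, and variables do not carry over. Pictures are saved under pics/ and viewed, and the job is handed in when it is done.

Besides the shell and the picture viewer there is one more tool, called after "Request:" as a command line: name --argument value ..., lists and objects as JSON in quotes. arm_command: Moves the arm, as the interface text tells. Its arguments: {"type":"object","properties":{"rows":{"type":"array","items":{"type":"number"}},"force":{"type":"number"}},"required":["rows"]}

```bash
ls; mkdir -p pics
python3 - <<'E'
from workcell import sensors, imaging, bot, models
import cv2
o=sensors.get_obs(); print(o)
for n in("scene","top"):
    c=imaging.camera(n); cv2.imwrite(f"pics/{n}0.png",c["pixels"]); print(n,c["camera_matrix"].tolist(),c["world_from_camera"].round(4).tolist())
E
```

```text
pics
{'time': 0.0, 'q': array([ 6.41150421e+01,  5.01226639e+00,  1.00328544e+01,  9.51010027e+01,
       -9.94891815e-04,  9.00001490e+01]), 'qd': array([-0.01856421,  0.03811785,  0.02018988,  0.02657752, -0.04360894,
       -0.00396793]), 'joint_efforts': array([ 3.22715736e-03, -5.20387137e+01,  4.64804757e+01,  1.62244641e-02,
        2.57454549e-04,  1.46391648e-05]), 'ee_pos': array([0.24005039, 0.49468631, 0.3031575 ]), 'tcp_rot': array([-9.00009951e+01,  8.04147074e-02,  6.41148930e+01]), 'wrist_force': array([-0.81915456, -0.32092686,  0.55229039]), 'torque': array([ 0.04112925,  0.01433634, -0.03212164]), 'opening': 0.085589756876095}
scene [[505.1948395516607, 0.0, 280.7218680916275], [0.0, 505.1948395516607, 202.5760679793317], [0.0, 0.0, 1.0]] [[0.5664, 0.5747, -0.5907, -0.4122], [-0.8242, 0.394, -0.4069, -0.6473], [-0.0011, 0.7173, 0.6968, 1.2059], [0.0, 0.0, 0.0, 1.0]]
top [[380.8554072291923, 0.0, 281.8072520329532], [0.0, 380.8554072291923, 211.91976032350436], [0.0, 0.0, 1.0]] [[-0.0383, 0.9479, -0.3163, 0.0752], [-0.9992, -0.0339, 0.0194, 0.0194], [0.0077, 0.3168, 0.9485, 1.4867], [0.0, 0.0, 0.0, 1.0]]
```

View pics/scene0.png

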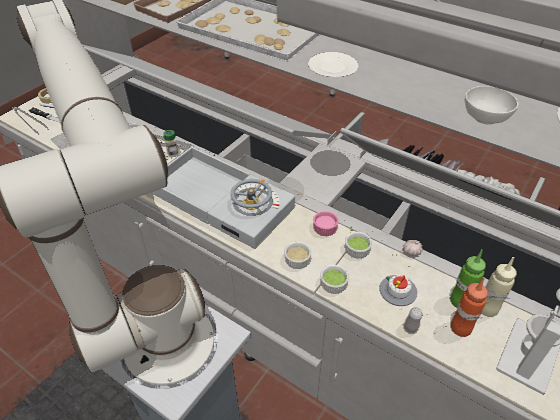

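View pics/top0.png

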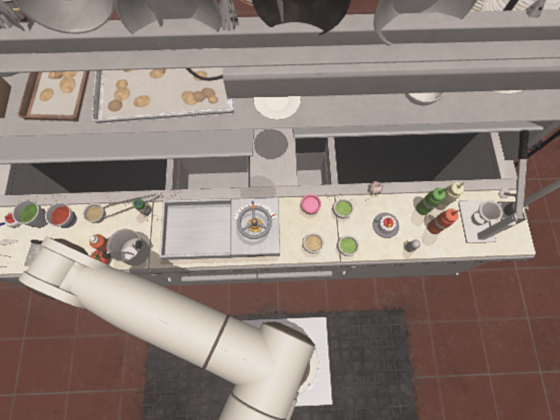

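```bash
cat > h.py <<'E'
from workcell import sensors, imaging, bot, models
import numpy as np, cv2
def cam(n): return imaging.camera(n)
def cloud(c):
    K=c["camera_matrix"];T=c["world_from_camera"];z=c["z_map"]
    v,u=np.mgrid[0:z.shape[0],0:z.shape[1]]
    P=np.stack([(u-K[0,2])/K[0,0]*z,-(v-K[1,2])/K[1,1]*z,-z],-1)
    W=P@T[:3,:3].T+T[:3,3]; W[z<=0]=np.nan
    return W
def ray(c,uv,h):
    K=c["camera_matrix"];T=c["world_from_camera"]
    d=T[:3,:3]@np.array([(uv[0]-K[0,2])/K[0,0],-(uv[1]-K[1,2])/K[1,1],-1.]);o=T[:3,3]
    return o+d*(h-o[2])/d[2]
def proj(c,p):
    K=c["camera_matrix"];T=c["world_from_camera"]
    q=T[:3,:3].T@(np.asarray(p)-T[:3,3]); return np.array([K[0,2]+K[0,0]*q[0]/-q[2],K[1,2]+K[1,1]*q[1]/q[2]])
def crop(c,u0,v0,u1,v1,s,name):
    cv2.imwrite(f"pics/{name}.png",cv2.resize(c["pixels"][v0:v1,u0:u1],None,fx=s,fy=s,interpolation=cv2.INTER_CUBIC))
E
python3 - <<'E'
from h import *
H={"warmer":0,"well_floor":.016,"wheel_axis":.105,"pointer_tip":.067,"shut_mark":.062,"clip_mark":.062,"green_mark":.012,"timer_pointer":.05,"dock":0,"sauce_pot_1":0,"sauce_pot_2":0,"pepper":0,"garlic":0,"spice":0}
for n in("scene","top"):
    c=cam(n)
    for t,h in H.items():
        for d in models.spot_point(t,n)[:6]:
            if d["conf"]>.25: print(n,t,round(d["conf"],2),np.round(d["location"],1),ray(c,d["location"],h)[:2].round(4))
    if n=="scene": crop(c,150,130,430,340,2.8,"s1")
    else: crop(c,150,180,430,270,2.8,"t1")
E
```

```text
scene warmer 0.66 [228.8 203.9] [0.5044 0.1996]
scene well_floor 0.91 [198.8 188. ] [0.4952 0.3244]
scene wheel_axis 0.87 [249.7 190.1] [0.5121 0.1103]
scene pointer_tip 0.95 [261.8 187.6] [0.5767 0.1105]
scene shut_mark 0.74 [277.2 200.7] [0.5583 0.0352]
scene green_mark 0.83 [389.  278.6] [ 0.5156 -0.3937]
scene timer_pointer 0.45 [390.4 290.2] [ 0.4517 -0.4226]
scene timer_pointer 0.42 [395.1 288.7] [ 0.4638 -0.4312]
scene dock 0.79 [397.9 287.8] [ 0.5093 -0.4272]
scene sauce_pot_1 0.91 [358.2 246.8] [ 0.5834 -0.2568]
scene sauce_pot_1 0.86 [322.7 226.1] [ 0.5967 -0.1187]
scene sauce_pot_1 0.82 [332.4 285.2] [ 0.4092 -0.2649]
scene sauce_pot_1 0.81 [300.8 260.1] [ 0.4363 -0.1372]
scene sauce_pot_1 0.46 [227.4 202.5] [0.5071 0.2079]
scene sauce_pot_2 0.91 [358.2 246.8] [ 0.5834 -0.2568]
scene sauce_pot_2 0.86 [322.7 226.1] [ 0.5967 -0.1187]
scene sauce_pot_2 0.82 [332.4 285.2] [ 0.4092 -0.2649]
scene sauce_pot_2 0.81 [300.8 260.1] [ 0.4363 -0.1372]
scene sauce_pot_2 0.46 [227.4 202.5] [0.5071 0.2079]
scene pepper 0.63 [415.2 326.8] [ 0.4163 -0.5221]
scene pepper 0.63 [390.  285.7] 
[... 671 characters left out ...]
imer_pointer 0.55 [389.7 233.6] [ 0.4499 -0.4283]
top dock 0.82 [383.7 225.6] [ 0.4974 -0.4237]
top dock 0.29 [350.5 245.8] [ 0.4183 -0.2803]
top sauce_pot_1 0.84 [313.1 245. ] [ 0.427  -0.1308]
top sauce_pot_1 0.73 [348.7 246.6] [ 0.4153 -0.2727]
top sauce_pot_1 0.54 [312.  205.7] [ 0.5936 -0.1369]
top sauce_pot_1 0.4 [144.4 211.9] [0.5912 0.5526]
top sauce_pot_2 0.84 [313.1 245. ] [ 0.427  -0.1308]
top sauce_pot_2 0.73 [348.7 246.6] [ 0.4153 -0.2727]
top sauce_pot_2 0.54 [312.  205.7] [ 0.5936 -0.1369]
top sauce_pot_2 0.4 [144.4 211.9] [0.5912 0.5526]
top pepper 0.49 [408.9 247.8] [ 0.4016 -0.5133]
top garlic 0.47 [378.9 188.6] [ 0.6598 -0.4235]
top spice 0.54 [145.3 211.6] [0.5924 0.549 ]
```

View pics/s1.png

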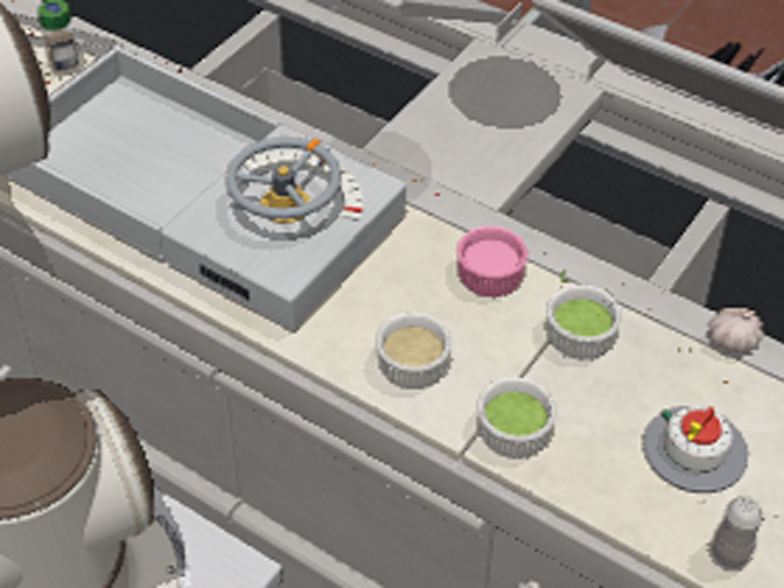

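View pics/t1.png

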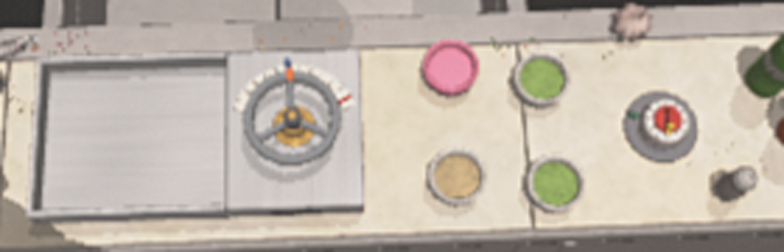

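```bash
cat >> h.py <<'E'
from scipy.optimize import least_squares
def pots(c,cents):
    W=cloud(c); out=[]
    for p in cents:
        d=np.hypot(W[...,0]-p[0],W[...,1]-p[1])
        m=(d<.055)&(W[...,2]>.036)&(W[...,2]<.05)
        Q=W[m]
        f=lambda s: np.hypot(Q[:,0]-s[0],Q[:,1]-s[1])-s[2]
        s=least_squares(f,[*p,.038],loss="soft_l1",f_scale=.002).x
        out.append((s.round(4).tolist(),len(Q),Q[:,2].mean().round(4)))
    return out
E
python3 - <<'E'
from h import *
for n in("scene","top"):
    c=cam(n);W=cloud(c)
    ok=np.isfinite(W[...,2])
    m=(abs(W[...,0]-.6)<.1)&(abs(W[...,1]+.0)<.4)
    # worktop height
    t=(abs(W[...,0]-.5)<.06)&(abs(W[...,1]+.2)<.02); print(n,"worktop z",np.nanmedian(W[t][:,2]))
    for s in pots(c,[(.43,-.134),(.412,-.27),(.583,-.257),(.595,-.125)]): print(s)
    m=(W[...,2]>.053)&(W[...,2]<.068)&(W[...,0]>.33)&(W[...,0]<.68)&(W[...,1]>-.05)&(W[...,1]<.5)
    lab,cc=cv2.connectedComponents(m.astype(np.uint8))
    k=np.argmax(np.bincount(cc[m])); Q=W[cc==k]; print(len(Q),np.median(Q[:,2]))
    r=cv2.minAreaRect((Q[:,:2]*1000).astype(np.float32)); print(r, cv2.boxPoints(r).round(1).tolist())
    # wheel rim/hub
    m=(W[...,2]>.095)&(W[...,2]<.115)&(np.hypot(W[...,0]-.505,W[...,1]-.108)<.09); Q=W[m]
    f=lambda s: np.hypot(Q[:,0]-s[0],Q[:,1]-s[1])-.06
    m2=np.hypot(Q[:,0]-.505,Q[:,1]-.108)>.04;Q=Q[m2]
    print("rim",least_squares(f,[.505,.108],loss="soft_l1",f_scale=.002).x,len(Q))
    # dock/timer
    for a,b,R in((.002,.012,.054),(.02,.06,.034)):
        m=(W[...,2]>a)&(W[...,2]<b)&(np.hypot(W[...,0]-.503,W[...,1]+.425)<.065);Q=W[m]
        print("timer",cv2.minEnclosingCircle((Q[:,:2]*1000).astype(np.float32)),len(Q))
    for nm,p in(("pepper",(.41,-.518)),("garlic",(.655,-.412)),("spice",(.595,.547))):
        m=(W[...,2]>.015)&(np.hypot(W[...,0]-p[0],W[...,1]-p[1])<.05);Q=W[m]; print(nm,np.nanmean(Q,0).round(3) ,np.nanmax(Q[:,2]) if len(Q) else 0)
E
```

```text
scene worktop z 0.001027255901870694
([0.4281, -0.1282, 0.0373], 172, np.float64(0.0409))
([0.4125, -0.2644, 0.0372], 182, np.float64(0.0409))
([0.5675, -0.2591, 0.0371], 161, np.float64(0.0411))
([0.5907, -0.1285, 0.0372], 137, np.float64(0.0409))
2126 0.0612329545878183
((501.58160400390625, 195.89627075195312), (389.1875915527344, 237.64334106445312), 89.87602233886719) [[382.29998779296875, 1.600000023841858], [620.0, 1.0], [620.7999877929688, 390.20001220703125], [383.20001220703125, 390.70001220703125]]
rim [0.49957239 0.09707538] 384
timer ((503.1886291503906, -424.8363952636719), 64.75160217285156) 579
timer ((498.2797546386719, -430.77130126953125), 35.89208984375) 399
pepper [ 0.39  -0.514  0.06 ] 0.09243983274541501
garlic [ 0.656 -0.406  0.119] 0.7235790784209989
spice [0.588 0.537 0.066] 0.10773800894476193
top worktop z 0.0008891495798442062
([0.4301, -0.1261, 0.037], 117, np.float64(0.0407))
([0.4147, -0.2628, 0.0371], 111, np.float64(0.0413))
([0.5702, -0.2572, 0.0369], 102, np.float64(0.0414))
([0.5924, -0.1273, 0.0368], 99, np.float64(0.0408))
2211 0.06042732434235454
((503.79248046875, 234.95127868652344), (461.03326416015625, 232.37936401367188), 89.86062622070312) [[387.0, 4.699999809265137], [619.4000244140625, 4.199999809265137], [620.5, 465.20001220703125], [388.20001220703125, 465.70001220703125]]
rim [0.50198621 0.09927043] 334
timer ((503.12921142578125, -425.05078125), 64.79906463623047) 335
timer ((504.35400390625, -422.16571044921875), 39.75886535644531) 220
pepper [ 0.398 -0.504  0.063] 0.09336199252423372
garlic [ 0.652 -0.397  0.04 ] 0.4469247723721419
spice [0.591 0.54  0.074] 0.10614833829399584
```

Run:
```python
from h import *
for n,b in(("scene",(225,165,300,235)),("top",(222,190,287,260))):
    c=cam(n); crop(c,*b,8,n+"w")
    p=c["pixels"].astype(int); B,G,R=p[...,0],p[...,1],p[...,2]
    mk=np.zeros(B.shape,bool); mk[b[1]:b[3],b[0]:b[2]]=1
    a=np.array([.5008,.0982]) 
    for nm,m,h in(("red",(R>150)&(G<90)&(B<90),.062),("blue",(B>R+40),.062),("orange",(R>180)&(G>80)&(G<150)&(B<80),.07)):
        v,u=np.nonzero(m&mk)
        if len(u):
            w=np.array([ray(c,(x,y),h)[:2] for x,y in zip(u,v)]); q=w.mean(0); d=q-a
            print(n,nm,len(u),u.mean().round(1),v.mean().round(1),q.round(4),"r",np.hypot(*d).round(4),"ang",np.degrees(np.arctan2(d[1],d[0])).round(1), u.min(),u.max(),v.min(),v.max())
```

```text
scene red 7 275.6 204.3 [0.5415 0.03  ] r 0.0794 ang -59.1 273 278 204 205
scene blue 1 267.0 183.0 [0.6096 0.1129] r 0.1098 ang 7.7 267 267 183 183
scene orange 7 263.7 184.3 [0.5914 0.1136] r 0.0919 ang 9.6 260 277 180 204
top blue 2 252.0 201.5 [0.5982 0.1071] r 0.0978 ang 5.2 252 252 201 202
top orange 3 253.0 206.0 [0.5763 0.103 ] r 0.0756 ang 3.6 253 253 205 207
```

View pics/scenew.png

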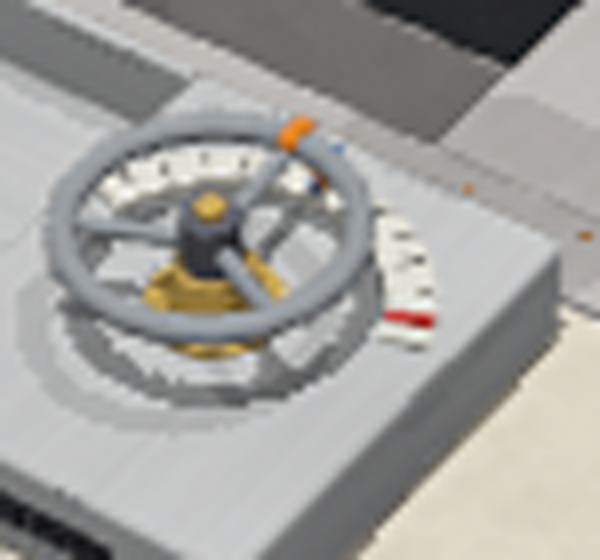

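View pics/topw.png

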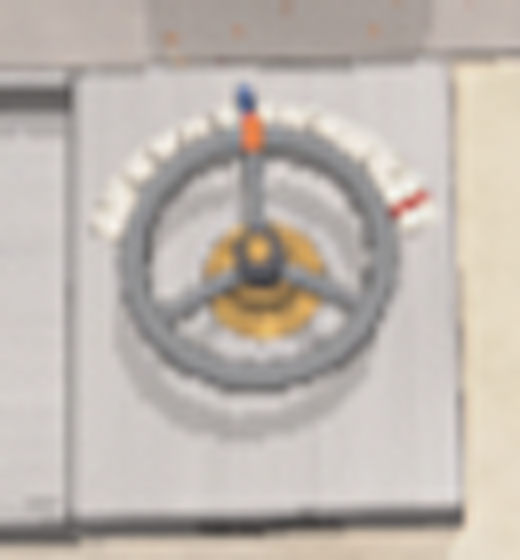

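```bash
cat >> h.py <<'E'
import json,os
from scipy.spatial.transform import Rotation as Rn
def cmd():
    return json.load(open("cmd.json")) if os.path.exists("cmd.json") else [.24,.495,.304,64.114]
def setcmd(p): json.dump([float(x) for x in p],open("cmd.json","w"))
def rel(base,t):
    """row for TCP target (x,y,z,yaw) from base"""
    y=np.radians(base[3]); d=np.array(t[:3])-np.array(base[:3])
    ax=np.array([np.cos(y),np.sin(y),0]);az=np.array([-np.sin(y),np.cos(y),0])
    dy=(base[3]-t[3]+180)%360-180
    return [round(100*d@ax,2),round(-100*d[2],2),round(100*d@az,2),0,round(dy,1),0]
def newpose(base,row):
    """commanded pose after a row"""
    y=np.radians(base[3]);ax=np.array([np.cos(y),np.sin(y),0]);az=np.array([-np.sin(y),np.cos(y),0])
    p=np.array(base[:3])+ax*row[0]/100+az*row[2]/100-np.array([0,0,row[1]/100])
    return [*p.tolist(),base[3]-row[4]]
def go(*ts):
    b=cmd()
    for t in ts: print(rel(b,t),"dist",round(float(np.linalg.norm(np.array(t[:3])-b[:3])),3))
    r=rel(b,ts[-1]); setcmd(newpose(b,r)); print("cmd",np.round(cmd(),4))
def st():
    o=sensors.get_obs(); e=Rn.from_euler("xyz",o["tcp_rot"],degrees=True).as_matrix()
    print("t",round(o["time"],2),"pos",o["ee_pos"].round(4),"yaw",np.degrees(np.arctan2(e[1,0],e[0,0])).round(2),"tilt",o["tcp_rot"].round(1),"F",o["wrist_force"].round(1),"T",o["torque"].round(2),"q",o["q"].round(1),"open",round(o["opening"],4))
E
python3 -c "
from h import *
go((.441,.093,.26,5))"
```

```text
[np.float64(-27.39), np.float64(4.4), np.float64(-35.63), 0, 59.1, 0] dist 0.452
cmd [0.441 0.093 0.26  5.014]
```

Candidates for a ramekin in the scene picture are tan (297,255), green (333,279), green (357,245) and pink (325,222). The jars at the far left are not on the right-hand worktop. I choose the tan one and the two greens; pink is excluded by the description, and crop s1 confirms this. The wheel is the only one, at (250,195), and comes first.

Request:
arm_command --rows '[-27.4,4.4,-35.6,0,59.1,0,0,-27.4,4.4,-35.6,0,59.1,0,0,-27.4,4.4,-35.6,0,59.1,0,0,-27.4,4.4,-35.6,0,59.1,0,0,-27.4,4.4,-35.6,0,59.1,0,0,-27.4,4.4,-35.6,0,59.1,0,0,-27.4,4.4,-35.6,0,59.1,0,0,-27.4,4.4,-35.6,0,59.1,0,0,-27.4,4.4,-35.6,0,59.1,0,0,-27.4,4.4,-35.6,0,59.1,0,0,-27.4,4.4,-35.6,0,59.1,0,0,-27.4,4.4,-35.6,0,59.1,0,0]'

```text
time: 2.8
ee_pos: [0.4423, 0.0884, 0.2591]
tcp_rot: [-90.1, 0.0, 4.7]
wrist_force: [0.1, 1.0, 0.5]
opening: 0.0427
```

```bash
python3 -c "
from h import *
st()"
```

```text
t 2.8 pos [0.4423 0.0884 0.2591] yaw 4.72 tilt [-90.1   0.    4.7] F [0.1 1.  0.5] T [0.02 0.02 0.04] q [11.3 -9.2 -8.7 90.6 -0.1 96.6] open 0.0427
```

Request:
arm_command --rows '[0,0,0,0,0,0,0,0,0,0,0,0,0,0]'

```text
time: 2.97
ee_pos: [0.4407, 0.0929, 0.2599]
tcp_rot: [-90.0, 0.0, 5.0]
wrist_force: [-0.1, -0.5, -0.1]
opening: 0.0429
```

```bash
python3 -c "
from h import *
st()"
```

```text
t 2.97 pos [0.4407 0.0929 0.2599] yaw 4.97 tilt [-90.   0.   5.] F [-0.1 -0.5 -0.1] T [ 0.01 -0.03 -0.01] q [11.9 -9.3 -8.6 90.7  0.  96.9] open 0.0429
```

Request:
arm_command --rows '[0,3.5,0,0,0,0,0,0,7,0,0,0,0,0,0,10.3,0,0,0,0,0,0,10.3,0,0,0,0,0,0,10.3,0,0,0,0,-1,0,10.3,0,0,0,0,-1,0,10.3,0,0,0,0,-1,0,10.3,0,0,0,0,-1,0,10.3,0,0,0,0,-1,0,10.3,0,0,0,0,-1]' --force 30

```text
time: 3.8
ee_pos: [0.4426, 0.0938, 0.1596]
tcp_rot: [-89.9, -0.3, 5.0]
wrist_force: [6.1, 3.0, -4.5]
opening: 0.0124
```

```bash
python3 -c "
from h import *
setcmd(newpose(cmd(),[0,10.3,0,0,0,0]));st()
c=cam('top');crop(c,222,190,287,260,8,'t2');c=cam('scene');crop(c,200,140,320,240,6,'s2')"
```

```text
t 3.8 pos [0.4426 0.0938 0.1596] yaw 5.05 tilt [-89.9  -0.3   5. ] F [ 6.1  3.  -4.5] T [ 0.57 -1.08  0.04] q [ 11.9  -9.1 -19.5  79.2   0.   96.9] open 0.0124
```

View pics/s2.png

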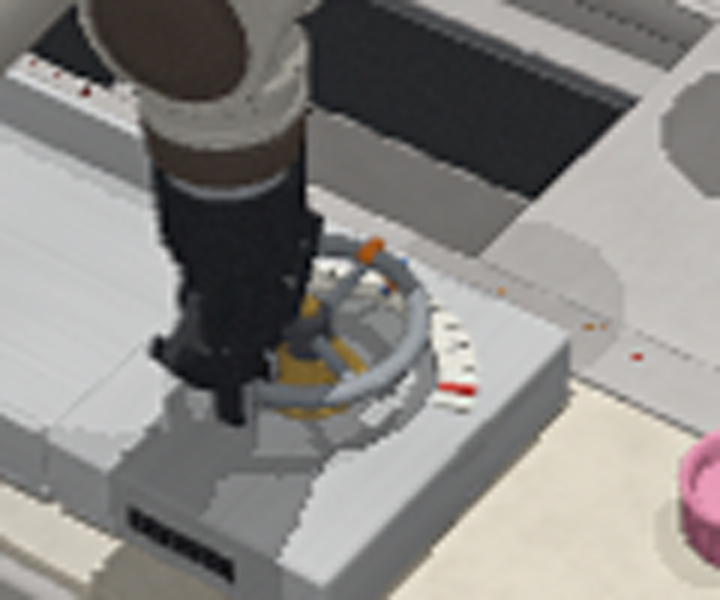

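```bash
cat >> h.py <<'E'
def arc(deltas,axis,g,R=.060,z=None):
    b=cmd(); out=[]; r0=np.array([b[0]-axis[0],b[1]-axis[1]])
    th0=np.arctan2(r0[1],r0[0])
    for d in deltas:
        th=th0+np.radians(d)
        t=[axis[0]+R*np.cos(th),axis[1]+R*np.sin(th),b[2] if z is None else z,b[3]+d]
        r=[float(x) for x in rel(b,t)]; out+= [round(r[0],1),round(r[1],1),round(r[2],1),0,round(r[4],1),0,g]
    print(out); setcmd(newpose(b,out[-7:-1])); print(np.round(cmd(),4))
E
python3 -c "
from h import *
arc([-5*i for i in range(1,12)]+[-55],(.502,.098),-1,.0600,.158)"
```

```text
[0.1, -0.1, 0.5, 0, 5.0, 0, -1, 0.2, -0.1, 1.0, 0, 10.0, 0, -1, 0.3, -0.1, 1.6, 0, 15.0, 0, -1, 0.5, -0.1, 2.0, 0, 20.0, 0, -1, 0.7, -0.1, 2.5, 0, 25.0, 0, -1, 0.9, -0.1, 3.0, 0, 30.0, 0, -1, 1.2, -0.1, 3.4, 0, 35.0, 0, -1, 1.6, -0.1, 3.9, 0, 40.0, 0, -1, 1.9, -0.1, 4.2, 0, 45.0, 0, -1, 2.3, -0.1, 4.6, 0, 50.0, 0, -1, 2.7, -0.1, 4.9, 0, 55.0, 0, -1, 2.7, -0.1, 4.9, 0, 55.0, 0, -1]
[  0.4636   0.1442   0.158  -49.986 ]
```

Request:
arm_command --rows '[0.1,-0.1,0.5,0,5.0,0,-1,0.2,-0.1,1.0,0,10.0,0,-1,0.3,-0.1,1.6,0,15.0,0,-1,0.5,-0.1,2.0,0,20.0,0,-1,0.7,-0.1,2.5,0,25.0,0,-1,0.9,-0.1,3.0,0,30.0,0,-1,1.2,-0.1,3.4,0,35.0,0,-1,1.6,-0.1,3.9,0,40.0,0,-1,1.9,-0.1,4.2,0,45.0,0,-1,2.3,-0.1,4.6,0,50.0,0,-1,2.7,-0.1,4.9,0,55.0,0,-1,2.7,-0.1,4.9,0,55.0,0,-1]'

```text
time: 4.9
ee_pos: [0.4645, 0.1446, 0.1595]
tcp_rot: [-89.9, -0.1, -50.2]
wrist_force: [2.8, -1.1, -4.4]
opening: 0.0123
```

```bash
python3 -c "
from h import *
st()
c=cam('top');crop(c,222,190,287,260,8,'t3');c=cam('scene');crop(c,215,150,315,240,7,'s3')"
```

```text
t 4.9 pos [0.4645 0.1446 0.1595] yaw -50.19 tilt [-89.9  -0.1 -50.2] F [ 2.8 -1.1 -4.4] T [-0.2  -0.55 -0.08] q [ 17.3  -4.2 -15.1  79.   -0.  157.5] open 0.0123
```

View pics/s3.png

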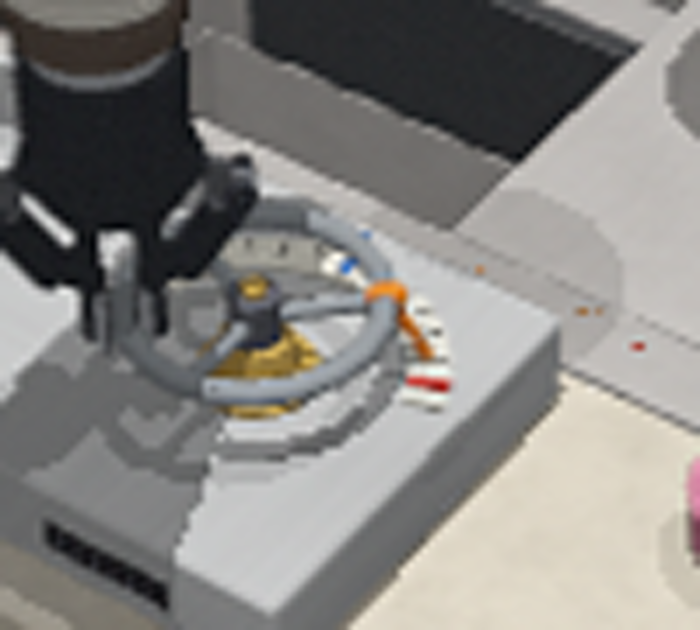

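View pics/t3.png

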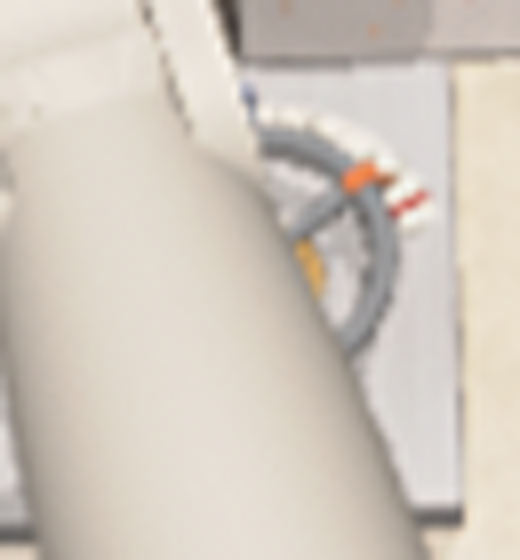

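```bash
python3 -c "
from h import *
arc([-3,-6,-8,-10,-10],(.5025,.098),-1,.0600,.159)"
```

```text
[0.1, -0.1, 0.3, 0, 3.0, 0, -1, 0.1, -0.1, 0.6, 0, 6.0, 0, -1, 0.1, -0.1, 0.8, 0, 8.0, 0, -1, 0.1, -0.1, 1.0, 0, 10.0, 0, -1, 0.1, -0.1, 1.0, 0, 10.0, 0, -1]
[  0.4719   0.1499   0.159  -59.986 ]
```

Request:
arm_command --rows '[0.1,-0.1,0.3,0,3.0,0,-1,0.1,-0.1,0.6,0,6.0,0,-1,0.1,-0.1,0.8,0,8.0,0,-1,0.1,-0.1,1.0,0,10.0,0,-1,0.1,-0.1,1.0,0,10.0,0,-1]'

```text
time: 5.42
ee_pos: [0.472, 0.1498, 0.1596]
tcp_rot: [-89.9, -0.0, -59.9]
wrist_force: [4.2, -0.6, -5.4]
opening: 0.0125
```

```bash
python3 -c "
from h import *
st()
c=cam('top');crop(c,222,190,287,260,8,'t4');c=cam('scene');crop(c,215,150,315,240,7,'s4')"
```

```text
t 5.42 pos [0.472  0.1498 0.1596] yaw -59.91 tilt [-89.9  -0.  -59.9] F [ 4.2 -0.6 -5.4] T [-0.2  -0.63  0.14] q [ 17.6  -2.9 -13.9  79.   -0.  167.5] open 0.0125
```

View pics/s4.png

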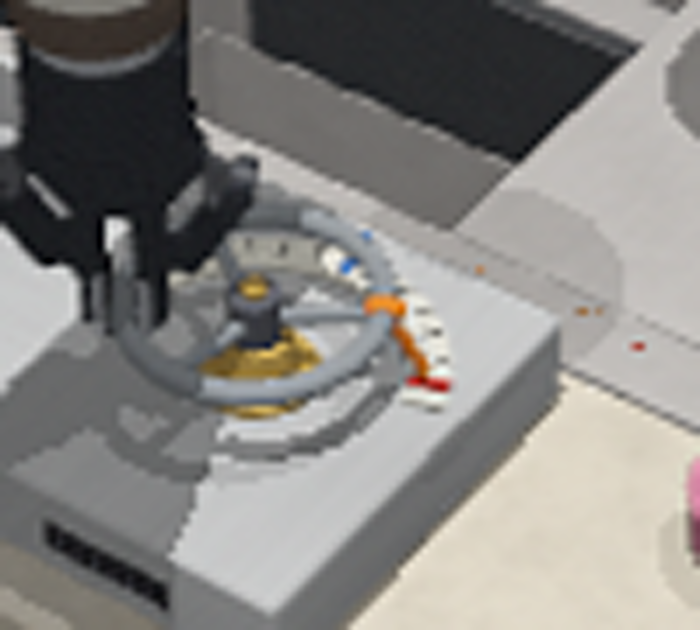

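```bash
python3 -c "
from h import *
arc([-2,-4,-4],(.5025,.098),-1,.0600,.159)"
```

```text
[0.0, -0.0, 0.2, 0, 2.0, 0, -1, 0.0, -0.0, 0.4, 0, 4.0, 0, -1, 0.0, -0.0, 0.4, 0, 4.0, 0, -1]
[  0.4754   0.1519   0.159  -63.986 ]
```

Request:
arm_command --rows '[0,0,0.2,0,2,0,-1,0,0,0.4,0,4,0,-1,0,0,0.4,0,4,0,-1]'

```text
time: 5.77
ee_pos: [0.4738, 0.1508, 0.1594]
tcp_rot: [-90.2, -0.0, -64.0]
wrist_force: [-7.3, -8.0, 2.8]
opening: 0.0124
```

```bash
python3 -c "
from h import *
st()
c=cam('top');crop(c,222,190,287,260,8,'t5');c=cam('scene');crop(c,215,150,315,240,7,'s5')"
```

```text
t 5.77 pos [0.4738 0.1508 0.1594] yaw -63.98 tilt [-90.2  -0.  -64. ] F [-7.3 -8.   2.8] T [-1.5   1.43  0.12] q [ 1.770e+01 -2.400e+00 -1.340e+01  7.920e+01 -1.000e-01  1.717e+02] open 0.0124
```

View pics/s5.png

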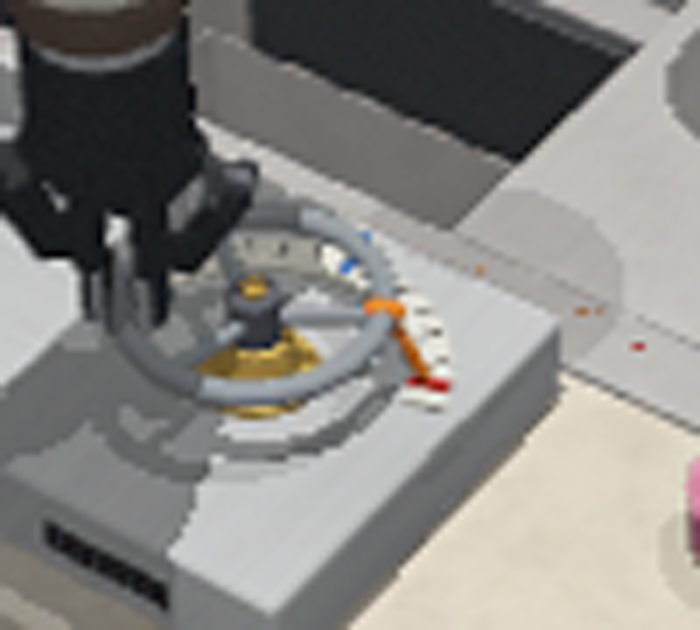

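```bash
python3 -c "
from h import *
b=cmd(); t=[b[0],b[1],.30,b[3]];go(t)"
```

```text
[np.float64(0.0), np.float64(-14.1), np.float64(0.0), 0, 0.0, 0] dist 0.141
cmd [  0.4754   0.1519   0.3    -63.986 ]
```

Request:
arm_command --rows '[0,0,0,0,0,0,0,0,0,0,0,0,0,0,0,0,0,0,0,0,0,0,0,0,0,0,0,0,0,-4,0,0,0,0,0,0,-8,0,0,0,0,0,0,-14.1,0,0,0,0,0,0,-14.1,0,0,0,0,0]'

```text
time: 6.53
ee_pos: [0.4755, 0.1519, 0.3052]
tcp_rot: [-89.7, -0.0, -63.9]
wrist_force: [0.9, 0.3, 0.9]
opening: 0.0428
```

```bash
python3 -c "
from h import *
st(); go((.441,.093,.30,5)); go((.43,-.3,.30,90))"
```

```text
t 6.53 pos [0.4755 0.1519 0.3052] yaw -63.95 tilt [-89.7  -0.  -63.9] F [0.9 0.3 0.9] T [ 0.07 -0.01  0.02] q [ 17.7  -2.2   2.9  94.8   0.  171.7] open 0.0428
[np.float64(3.78), np.float64(-0.0), np.float64(-5.67), 0, -69.0, 0] dist 0.068
cmd [0.441 0.093 0.3   5.014]
[np.float64(-4.53), np.float64(-0.0), np.float64(-39.06), 0, -85.0, 0] dist 0.393
cmd [ 0.43  -0.3    0.3   90.014]
```

Request:
arm_command --rows '[3.8,0,-5.7,0,-69,0,0,3.8,0,-5.7,0,-69,0,0,3.8,0,-5.7,0,-69,0,0,3.8,0,-5.7,0,-69,0,0,3.8,0,-5.7,0,-69,0,0,3.8,0,-5.7,0,-69,0,0,3.8,0,-5.7,0,-69,0,0,3.8,0,-5.7,0,-69,0,0,3.8,0,-5.7,0,-69,0,0,3.8,0,-5.7,0,-69,0,0,3.8,0,-5.7,0,-69,0,0]'

```text
time: 7.45
ee_pos: [0.4406, 0.0927, 0.3001]
tcp_rot: [-90.0, -0.0, 5.3]
wrist_force: [-0.4, 0.2, 0.5]
opening: 0.0424
```

Request:
arm_command --rows '[-4.5,0,-39.1,0,-85,0,0,-4.5,0,-39.1,0,-85,0,0,-4.5,0,-39.1,0,-85,0,0,-4.5,0,-39.1,0,-85,0,0,-4.5,0,-39.1,0,-85,0,0,-4.5,0,-39.1,0,-85,0,0,-4.5,0,-39.1,0,-85,0,0,-4.5,0,-39.1,0,-85,0,0,-4.5,0,-39.1,0,-85,0,0,-4.5,0,-39.1,0,-85,0,0,-4.5,0,-39.1,0,-85,0,0,-4.5,0,-39.1,0,-85,0,0]'

```text
time: 8.45
ee_pos: [0.4293, -0.3056, 0.2989]
tcp_rot: [-90.0, 0.1, 80.8]
wrist_force: [0.5, 0.2, 0.4]
opening: 0.0428
```

Request:
arm_command --rows '[0,0,0,0,0,0,0,0,0,0,0,0,0,0]'

```text
time: 8.62
ee_pos: [0.4299, -0.3009, 0.2998]
tcp_rot: [-90.0, -0.0, 80.5]
wrist_force: [0.4, -0.3, -0.9]
opening: 0.0426
```

Run:
```python
from h import *
st(); print(cmd())
for n in("scene","top"):
    c=cam(n);cv2.imwrite(f"pics/{n}6.png",c["pixels"])
    try:
        for s in pots(c,[(.43,-.126),(.4135,-.2635),(.569,-.258)]): print(s)
    except Exception as e: print(e)
    crop(c,*((215,150,315,240) if n=="scene" else (222,190,287,260)),7,n+"w6")
```

```text
t 8.62 pos [ 0.4299 -0.3009  0.2998] yaw 80.48 tilt [-90.   -0.   80.5] F [ 0.4 -0.3 -0.9] T [ 0.02  0.01 -0.01] q [-35.    1.4   5.9  94.5   0.  -25.5] open 0.0426
[0.42998487629414617, -0.30003824080262353, 0.3, 90.01400000000001]
([0.4277, -0.1282, 0.0371], 166, np.float64(0.041))
([0.4127, -0.2644, 0.0375], 184, np.float64(0.0407))
([0.5674, -0.2593, 0.0372], 151, np.float64(0.041))
([0.4303, -0.1265, 0.0372], 111, np.float64(0.0407))
([0.4303, -0.2459, 0.017], 4, np.float64(0.0396))
([0.5697, -0.2578, 0.0371], 101, np.float64(0.0415))
```

View pics/scene6.png

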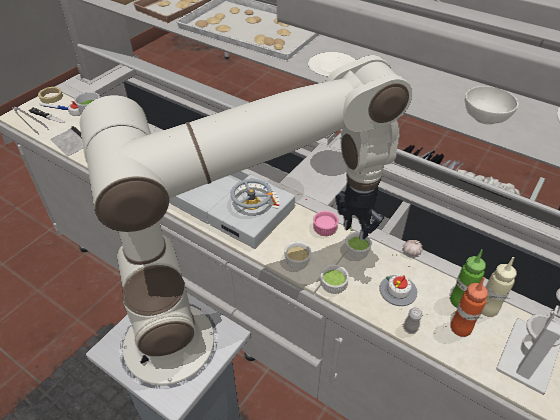

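View pics/topw6.png

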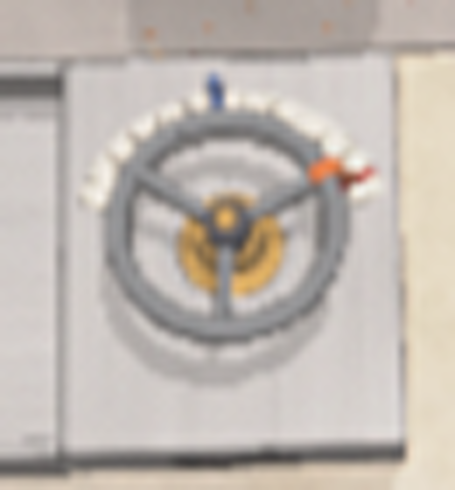

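View pics/scenew6.png

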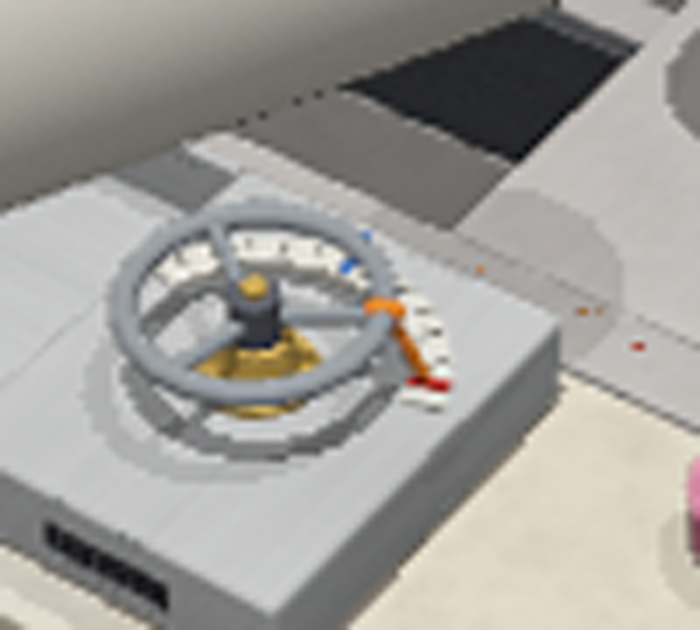

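```bash
python3 -c "
from h import *
setcmd([.43,-.3,.3,80.5]); go((.415,-.2995,.16,90),(.415,-.2995,.087,90))"
```

```text
[np.float64(-0.2), np.float64(14.0), np.float64(1.49), 0, -9.5, 0] dist 0.141
[np.float64(-0.2), np.float64(21.3), np.float64(1.49), 0, -9.5, 0] dist 0.214
cmd [ 4.150e-01 -2.995e-01  8.700e-02  9.000e+01]
```

Request:
arm_command --rows '[-0.2,4,1.5,0,-9.5,0,0,-0.2,8,1.5,0,-9.5,0,0,-0.2,12,1.5,0,-9.5,0,0,-0.2,15,1.5,0,-9.5,0,0,-0.2,18,1.5,0,-9.5,0,0,-0.2,21.3,1.5,0,-9.5,0,0,-0.2,21.3,1.5,0,-9.5,0,0,-0.2,21.3,1.5,0,-9.5,0,-1,-0.2,21.3,1.5,0,-9.5,0,-1,-0.2,21.3,1.5,0,-9.5,0,-1,-0.2,21.3,1.5,0,-9.5,0,-1,-0.2,21.3,1.5,0,-9.5,0,-1]' --force 30

```text
time: 9.72
ee_pos: [0.4157, -0.3008, 0.0895]
tcp_rot: [-90.2, 0.1, 90.3]
wrist_force: [-1.5, 1.8, 7.1]
opening: 0.0098
```

```bash
python3 -c "
from h import *
st(); c=cam('scene');crop(c,270,180,430,300,5,'s7')
go((.415,-.2995,.28,90)); go((.43,.05,.28,90));go((.447,.374,.28,90))"
```

```text
t 9.72 pos [ 0.4157 -0.3008  0.0895] yaw 90.34 tilt [-90.2   0.1  90.3] F [-1.5  1.8  7.1] T [0.78 0.36 0.18] q [-35.9   1.3 -17.6  70.9   0.  -36.2] open 0.0098
[np.float64(0.0), np.float64(-19.3), np.float64(-0.0), 0, 0.0, 0] dist 0.193
cmd [ 0.415  -0.2995  0.28   90.    ]
[np.float64(34.95), np.float64(-0.0), np.float64(-1.5), 0, 0.0, 0] dist 0.35
cmd [4.3e-01 5.0e-02 2.8e-01 9.0e+01]
[np.float64(32.4), np.float64(-0.0), np.float64(-1.7), 0, 0.0, 0] dist 0.324
cmd [ 0.447  0.374  0.28  90.   ]
```

View pics/s7.png

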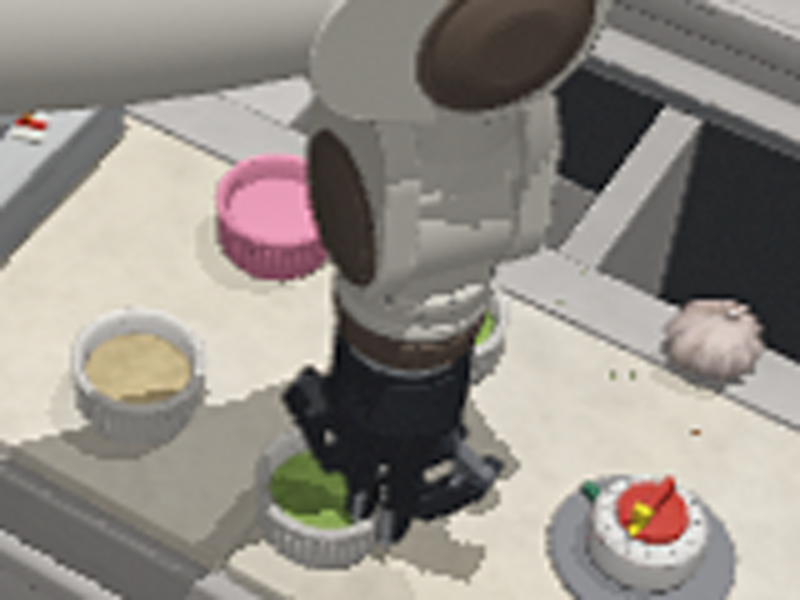

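Request:
arm_command --rows '[0,-1,0,0,0,0,-1,0,-3,0,0,0,0,-1,0,-6,0,0,0,0,-1,0,-9.5,0,0,0,0,-1,0,-13,0,0,0,0,-1,0,-16.5,0,0,0,0,-1,0,-19.3,0,0,0,0,-1,0,-19.3,0,0,0,0,-1]' --force 45

```text
time: 10.43
ee_pos: [0.4157, -0.3012, 0.2878]
tcp_rot: [-90.5, 0.4, 90.3]
wrist_force: [0.7, -0.2, -0.8]
opening: 0.0081
```

Request:
arm_command --rows '[2,0,0,0,0,0,-1,5,0,-0.2,0,0,0,-1,8.5,0,-0.4,0,0,0,-1,12,0,-0.6,0,0,0,-1,15.5,0,-0.8,0,0,0,-1,19,0,-1,0,0,0,-1,22.5,0,-1.1,0,0,0,-1,26,0,-1.2,0,0,0,-1,29,0,-1.4,0,0,0,-1,32,0,-1.5,0,0,0,-1,35,0,-1.5,0,0,0,-1]'

```text
time: 11.35
ee_pos: [0.4274, 0.0511, 0.2807]
tcp_rot: [-90.1, 0.0, 90.3]
wrist_force: [1.3, -1.1, -1.9]
opening: 0.0081
```

Request:
arm_command --rows '[3,0,-0.2,0,0,0,-1,6,0,-0.4,0,0,0,-1,9.5,0,-0.6,0,0,0,-1,13,0,-0.8,0,0,0,-1,16.5,0,-1,0,0,0,-1,20,0,-1.1,0,0,0,-1,23.5,0,-1.2,0,0,0,-1,27,0,-1.4,0,0,0,-1,30,0,-1.6,0,0,0,-1,32.3,0,-1.7,0,0,0,-1,32.3,0,-1.7,0,0,0,-1,32.3,0,-1.7,0,0,0,-1]'

```text
time: 12.35
ee_pos: [0.4424, 0.3737, 0.2797]
tcp_rot: [-90.0, 0.0, 90.4]
wrist_force: [-1.0, -0.3, -1.8]
opening: 0.008
```

```bash
python3 -c "
from h import *
st(); c=cam('scene');crop(c,130,110,290,230,5,'s8')
go((.447,.374,.125,90),(.447,.374,.1065,90))"
```

```text
t 12.35 pos [0.4424 0.3737 0.2797] yaw 90.43 tilt [-90.    0.   90.4] F [-1.  -0.3 -1.8] T [-0.09  0.    0.02] q [40.2  8.6 11.4 92.8 -0.  39.8] open 0.008
[np.float64(0.0), np.float64(15.5), np.float64(-0.0), 0, 0.0, 0] dist 0.155
[np.float64(0.0), np.float64(17.35), np.float64(-0.0), 0, 0.0, 0] dist 0.174
cmd [ 0.447   0.374   0.1065 90.    ]
```

View pics/s8.png

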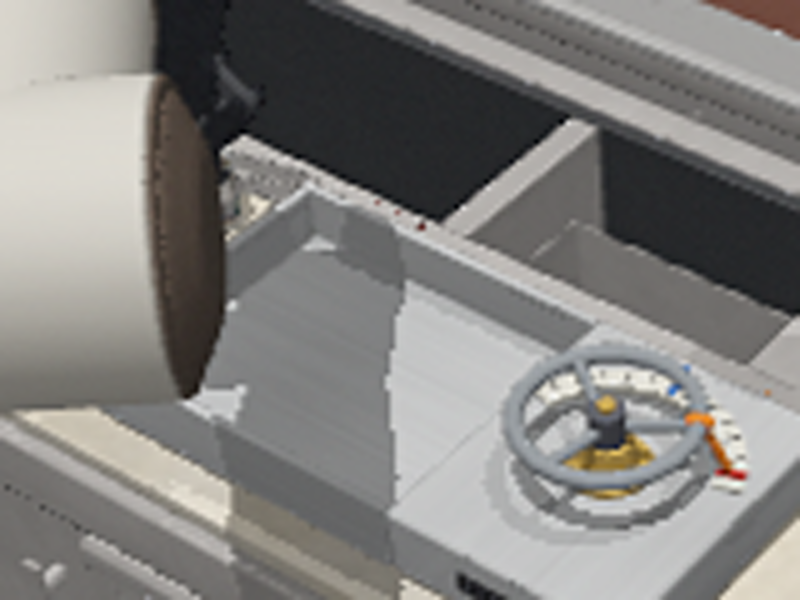

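Request:
arm_command --rows '[0,4,-0.4,0,0,0,-1,0,7.5,-0.4,0,0,0,-1,0,11,-0.4,0,0,0,-1,0,14,-0.4,0,0,0,-1,0,15.5,-0.4,0,0,0,-1,0,15.5,-0.4,0,0,0,-1]'

```text
time: 12.9
ee_pos: [0.4455, 0.3704, 0.1213]
tcp_rot: [-89.8, 0.2, 90.3]
wrist_force: [-0.4, -1.0, -2.1]
opening: 0.0084
```

```bash
python3 -c "
from h import *
st(); c=cam('scene');crop(c,130,110,290,230,5,'s9');c=cam('top');crop(c,140,180,300,300,5,'t9')"
```

```text
t 12.9 pos [0.4455 0.3704 0.1213] yaw 90.26 tilt [-89.8   0.2  90.3] F [-0.4 -1.  -2.1] T [-0.06 -0.02 -0.01] q [39.7  9.6 -5.  75.7 -0.  39.5] open 0.0084
```

View pics/s9.png

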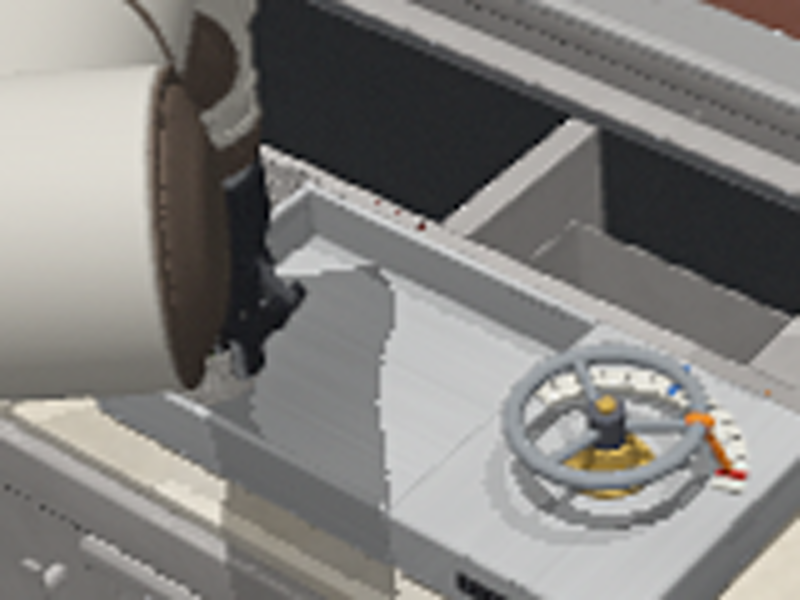

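View pics/t9.png

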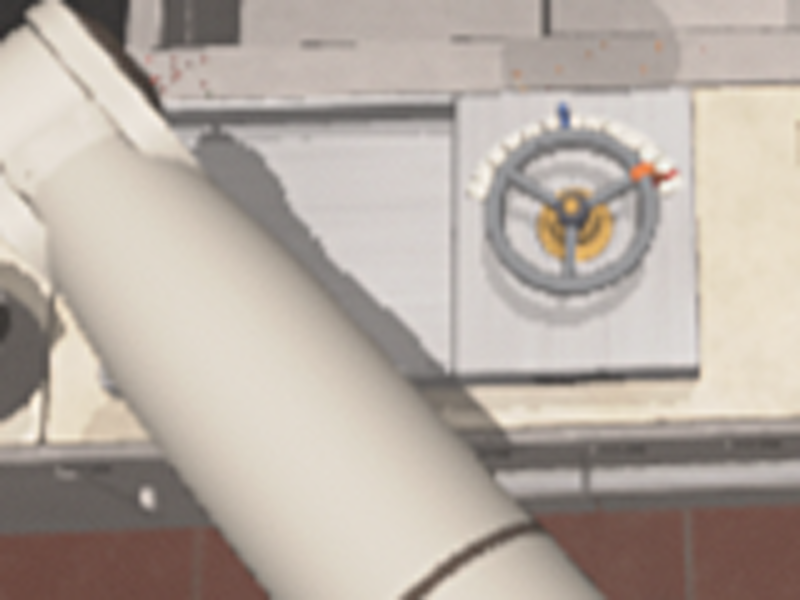

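Request:
arm_command --rows '[0,0.8,0,0,0,0,-1,0,1.5,0,0,0,0,-1,0,1.5,0,0,0,0,-1]'

```text
time: 13.25
ee_pos: [0.4471, 0.3727, 0.1098]
tcp_rot: [-90.1, -0.0, 90.3]
wrist_force: [1.0, 0.9, 1.0]
opening: 0.0081
```

Request:
arm_command --rows '[0,0,0,0,0,0,-0.3,0,0,0,0,0,0,0,0,0,0,0,0,0,0,0,0,0,0,0,0,0,0,0,0,0,0,0,0,-3,0,0,0,0,0,0,-7,0,0,0,0,0,0,-11,0,0,0,0,0,0,-15,0,0,0,0,0,0,-18,0,0,0,0,0,0,-18,0,0,0,0,0]'

```text
invalid input
```

```bash
cat >> h.py <<'E'
def sync():
    o=sensors.get_obs();e=Rn.from_euler("xyz",o["tcp_rot"],degrees=True).as_matrix()
    setcmd([*o["ee_pos"],np.degrees(np.arctan2(e[1,0],e[0,0]))])
def row(t):
    """full row from measured pose to TCP target with tool exactly down; also moves cmd"""
    o=sensors.get_obs();R=Rn.from_euler("xyz",o["tcp_rot"],degrees=True)
    Rt=Rn.from_euler("xyz",[-90,0,t[3]],degrees=True)
    s=R.inv().apply(np.array(t[:3])-o["ee_pos"])*100; r=(R.inv()*Rt).as_rotvec(degrees=True)
    print("row",s.round(2).tolist(),r.round(1).tolist(),"rows>=",int(np.ceil(max(np.linalg.norm(s)/4.1,np.linalg.norm(r)/7.1))))
E
python3 -c "
from h import *
st(); row((.447,.05,.28,90)); c=cam('scene');crop(c,130,110,290,230,5,'s10')"
```

```text
t 13.25 pos [0.4471 0.3727 0.1098] yaw 90.32 tilt [-90.1  -0.   90.3] F [1.  0.9 1. ] T [ 0.27 -0.37 -0.13] q [39.8 10.  -5.9 74.1 -0.  39.5] open 0.0081
row [-32.26, -17.03, 0.17] [0.1, 0.3, 0.0] rows>= 9
```

View pics/s10.png

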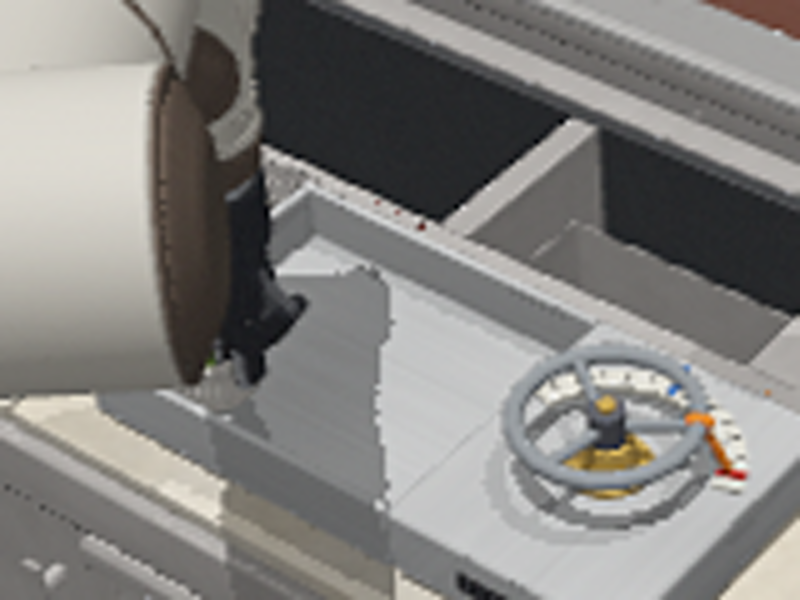

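Request:
arm_command --rows '[0,0.2,0,0,0,0,-1,0,0.3,0,0,0,0,-1]'

```text
time: 13.47
ee_pos: [0.4472, 0.3724, 0.1079]
tcp_rot: [-90.1, 0.0, 90.3]
wrist_force: [0.1, -8.3, 9.8]
opening: 0.008
```

Contact with the floor is felt; release and rise.

Request:
arm_command --rows '[0,0,0,0,0,0,-0.3,0,0,0,0,0,0,0,0,0,0,0,0,0,0,0,0,0,0,0,0,0,0,-3,0,0,0,0,0,0,-7,0,0,0,0,0,0,-11,0,0,0,0,0,0,-15,0,0,0,0,0,0,-17,0,0,0,0,0,0,-17,0,0,0,0,0]'

```text
time: 14.3
ee_pos: [0.4475, 0.3736, 0.2828]
tcp_rot: [-90.3, -0.3, 90.4]
wrist_force: [0.2, 0.2, -0.7]
opening: 0.0429
```

```bash
python3 -c "
from h import *
st(); row((.49,.05,.28,90)); row((.57,-.294,.28,90)); c=cam('scene');crop(c,130,110,290,230,5,'s11')"
```

```text
t 14.3 pos [0.4475 0.3736 0.2828] yaw 90.36 tilt [-90.3  -0.3  90.4] F [ 0.2  0.2 -0.7] T [ 0.02 -0.05  0.  ] q [39.9  8.8 11.9 92.7  0.  39.5] open 0.0429
row [-32.38, 0.13, -4.05] [0.3, 0.4, 0.3] rows>= 8
row [-66.83, 0.0, -11.83] [0.3, 0.4, 0.3] rows>= 17
```

View pics/s11.png

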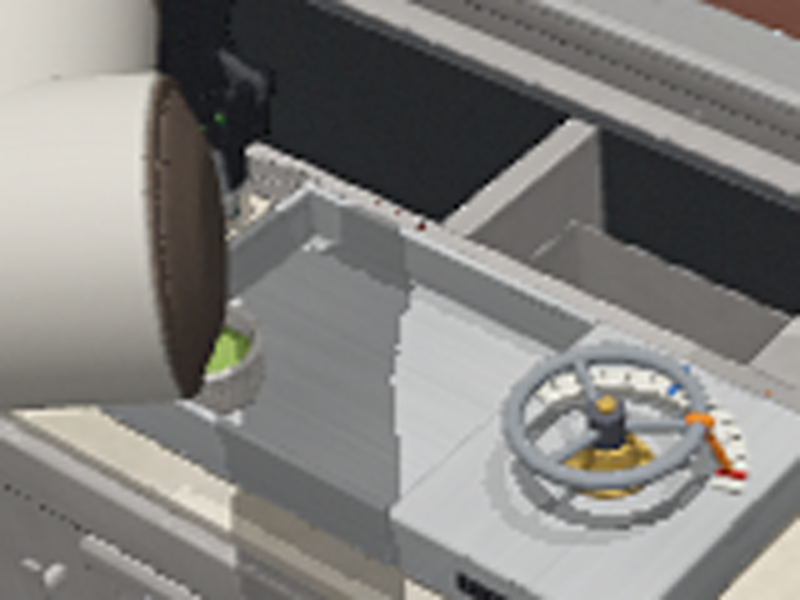

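Pot B stands in the well at about (232,355) in the crop. Next, move toward C.

Request:
arm_command --rows '[-32.4,0.1,-4,0,0.4,0,0,-32.4,0.1,-4,0,0.4,0,0,-32.4,0.1,-4,0,0.4,0,0,-32.4,0.1,-4,0,0.4,0,0,-32.4,0.1,-4,0,0.4,0,0,-32.4,0.1,-4,0,0.4,0,0,-32.4,0.1,-4,0,0.4,0,0,-32.4,0.1,-4,0,0.4,0,0,-66.8,0,-11.8,0.3,0.4,0.3,0,-66.8,0,-11.8,0.3,0.4,0.3,0,-66.8,0,-11.8,0.3,0.4,0.3,0,-66.8,0,-11.8,0.3,0.4,0.3,0]'

```text
time: 15.35
ee_pos: [0.5262, -0.1153, 0.275]
tcp_rot: [-89.6, 0.3, 90.0]
wrist_force: [1.5, 1.4, -0.1]
opening: 0.0426
```

Run:
```python
from h import *
st()
for n in("scene","top"):
    c=cam(n);cv2.imwrite(f"pics/{n}12.png",c["pixels"])
    try:
        for s in pots(c,[(.43,-.126),(.569,-.258)]): print(s)
    except Exception as e: print(e)
row((.57,-.294,.16,90))
```

```text
t 15.35 pos [ 0.5262 -0.1153  0.275 ] yaw 89.95 tilt [-89.6   0.3  90. ] F [ 1.5  1.4 -0.1] T [ 0.05 -0.06 -0.02] q [-12.2   3.2   5.   92.1  -0.3 -12.2] open 0.0426
([0.4278, -0.128, 0.0373], 170, np.float64(0.0413))
([0.5673, -0.2593, 0.0373], 170, np.float64(0.0411))
([0.43, -0.126, 0.038], 0, np.float64(nan))
([0.5696, -0.2587, 0.0361], 62, np.float64(0.041))
row [-17.5, 11.47, -4.52] [-0.4, -0.3, -0.3] rows>= 6h.py:28: RuntimeWarning: Mean of empty slice.
  out.append((s.round(4).tolist(),len(Q),Q[:,2].mean().round(4)))
  ret = ret.dtype.type(ret / rcount)
```

View pics/scene12.png

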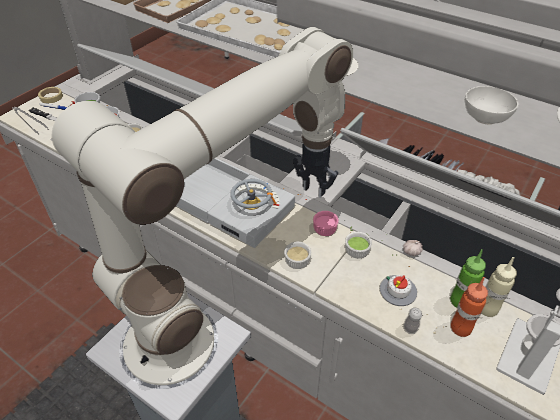

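View pics/top12.png

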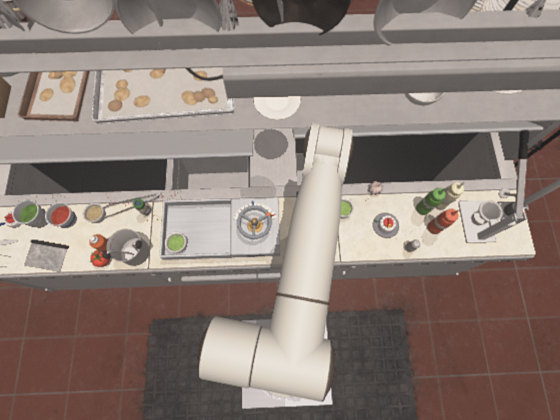

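Request:
arm_command --rows '[-17.5,11.5,-4.5,-0.4,-0.3,-0.3,0,-17.5,11.5,-4.5,-0.4,-0.3,-0.3,0,-17.5,11.5,-4.5,-0.4,-0.3,-0.3,0,-17.5,11.5,-4.5,-0.4,-0.3,-0.3,0,-17.5,11.5,-4.5,-0.4,-0.3,-0.3,0,-17.5,11.5,-4.5,-0.4,-0.3,-0.3,0,-17.5,11.5,-4.5,-0.4,-0.3,-0.3,0,-17.5,11.5,-4.5,-0.4,-0.3,-0.3,0]'

```text
time: 16.12
ee_pos: [0.5704, -0.2883, 0.1612]
tcp_rot: [-90.0, -0.1, 90.2]
wrist_force: [0.3, -0.6, -0.1]
opening: 0.0424
```

Run:
```python
from h import *
st()
row((.570,-.2945,.088,90))
```

```text
t 16.12 pos [ 0.5704 -0.2883  0.1612] yaw 90.23 tilt [-90.   -0.1  90.2] F [ 0.3 -0.6 -0.1] T [-0.02 -0.    0.02] q [-26.8  16.8   7.9  81.2   0.1 -27.1] open 0.0424
row [-0.63, 7.32, 0.04] [0.0, 0.2, 0.1] rows>= 2
```

Request:
arm_command --rows '[-0.6,2,0,0,0.2,0,0,-0.6,4.5,0,0,0.2,0,0,-0.6,7.3,0,0,0.2,0,0,-0.6,7.3,0,0,0.2,0,0,-0.6,7.3,0,0,0.2,0,-1,-0.6,7.3,0,0,0.2,0,-1,-0.6,7.3,0,0,0.2,0,-1,-0.6,7.3,0,0,0.2,0,-1,-0.6,7.3,0,0,0.2,0,-1,-0.6,7.3,0,0,0.2,0,-1]' --force 40

```text
time: 16.95
ee_pos: [0.5717, -0.2947, 0.092]
tcp_rot: [-90.3, 0.0, 90.1]
wrist_force: [-2.6, 3.0, 6.6]
opening: 0.0097
```

Request:
arm_command --rows '[0,-1,0,0,0,0,-1,0,-3,0,0,0,0,-1,0,-6,0,0,0,0,-1,0,-9.5,0,0,0,0,-1,0,-13,0,0,0,0,-1,0,-16.5,0,0,0,0,-1,0,-19,0,0,0,0,-1,0,-19,0,0,0,0,-1,0,-19,0,0,0,0,-1]'

```text
time: 17.7
ee_pos: [0.5711, -0.2952, 0.2822]
tcp_rot: [-90.3, 0.1, 90.0]
wrist_force: [0.7, 0.5, -2.9]
opening: 0.0084
```

Run:
```python
from h import *
st()
row((.55,.05,.285,90));row((.56,.372,.285,90))
c=cam('scene');crop(c,270,130,430,250,5,'s13')
```

```text
t 17.7 pos [ 0.5711 -0.2952  0.2822] yaw 90.05 tilt [-90.3   0.1  90. ] F [ 0.7  0.5 -2.9] T [-0.04  0.    0.03] q [-27.3  17.5  22.2  94.3   0.  -27.4] open 0.0084
row [34.52, -0.38, 2.08] [0.3, 0.0, -0.1] rows>= 9
row [66.72, -0.45, 1.05] [0.3, 0.0, -0.1] rows>= 17
```

View pics/s13.png

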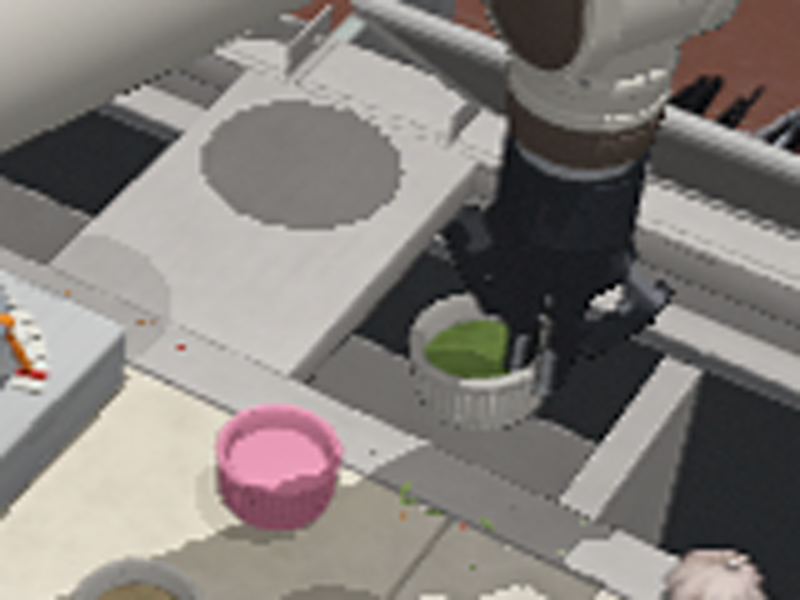

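Request:
arm_command --rows '[2,0,0,0,0,0,-1,5,0,0.2,0,0,0,-1,8.5,0,0.5,0,0,0,-1,12,0,0.7,0,0,0,-1,15.5,0,0.9,0,0,0,-1,19,0,1,0,0,0,-1,22.5,0,1,0,0,0,-1,26,0,1,0,0,0,-1,29.5,0,1,0,0,0,-1,33,0,1,0,0,0,-1,36.5,0,1,0,0,0,-1,40,0,1,0,0,0,-1]'

```text
time: 18.75
ee_pos: [0.5594, 0.1066, 0.2776]
tcp_rot: [-90.0, 0.0, 90.0]
wrist_force: [0.5, -0.0, -2.2]
opening: 0.0084
```

Request:
arm_command --rows '[3.5,0,0,0,0,0,-1,7,0,0,0,0,0,-1,10.5,0,0,0,0,0,-1,14,0,0,0,0,0,-1,17.5,0,0,0,0,0,-1,21,0,0,0,0,0,-1,24,0,0,0,0,0,-1,26.5,0,0,0,0,0,-1,26.5,0,0,0,0,0,-1,26.5,0,0,0,0,0,-1]'

```text
time: 19.58
ee_pos: [0.5593, 0.3711, 0.2767]
tcp_rot: [-89.9, 0.1, 90.2]
wrist_force: [0.4, -0.3, -2.1]
opening: 0.0084
```

Run:
```python
from h import *
st()
row((.560,.372,.125,90))
c=cam('scene');crop(c,130,110,290,230,5,'s14');c=cam('top');crop(c,140,180,300,300,5,'t14')
```

```text
t 19.58 pos [0.5593 0.3711 0.2767] yaw 90.17 tilt [-89.9   0.1  90.2] F [ 0.4 -0.3 -2.1] T [-0.06 -0.04 -0.05] q [33.6 22.2 27.6 95.5 -0.1 33.4] open 0.0084
row [0.12, 15.17, -0.08] [-0.1, 0.2, -0.1] rows>= 4
```

View pics/s14.png

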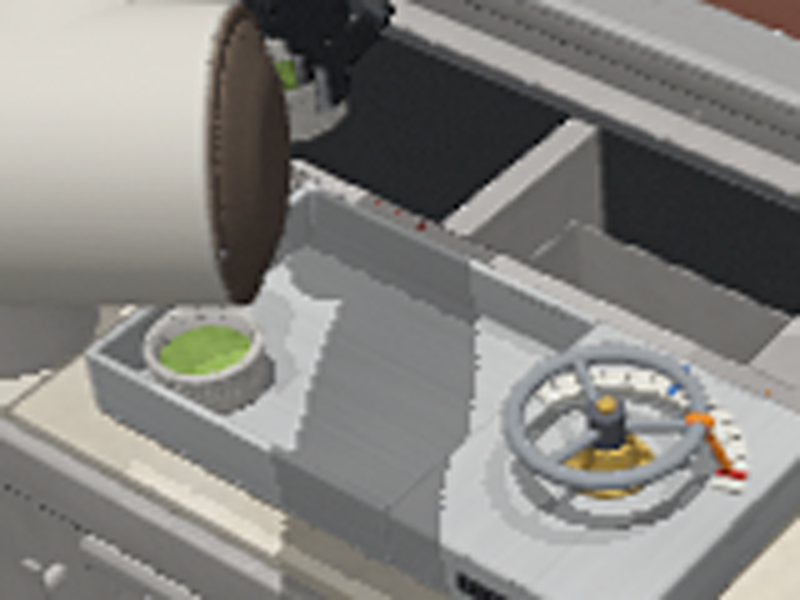

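View pics/t14.png

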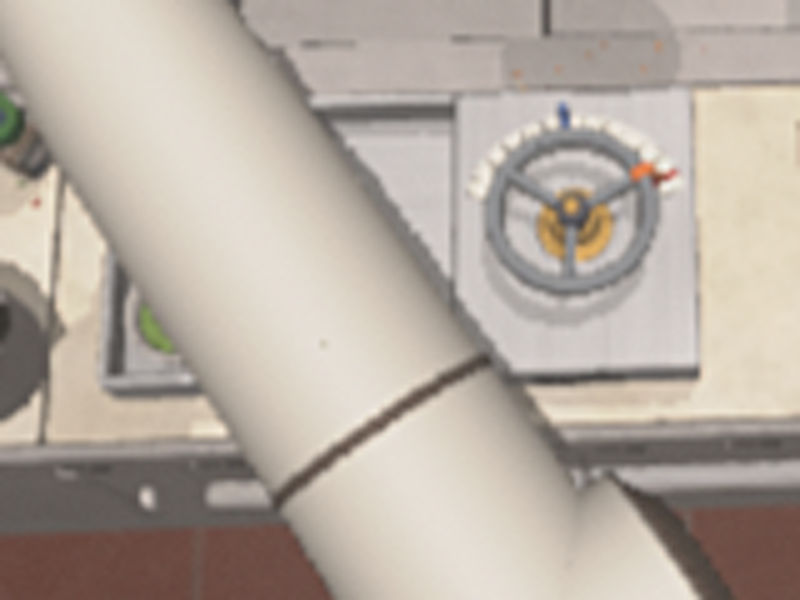

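Request:
arm_command --rows '[0.1,3,-0.1,0,0,0,-1,0.1,6,-0.1,0,0,0,-1,0.1,9,-0.1,0,0,0,-1,0.1,12,-0.1,0,0,0,-1,0.1,14.5,-0.1,0,0,0,-1,0.1,15.8,-0.1,0,0,0,-1,0.1,16.2,-0.1,0,0,0,-1,0.1,16.2,-0.1,0,0,0,-1,0.1,16.2,-0.1,0,0,0,-1]'

```text
time: 20.43
ee_pos: [0.562, 0.371, 0.1188]
tcp_rot: [-90.2, -0.1, 90.0]
wrist_force: [0.5, 0.5, -1.2]
opening: 0.0085
```

Request:
arm_command --rows '[0,0.2,0,0,0,0,-1,0,0.4,0,0,0,0,-1,0,0.4,0,0,0,0,-1]'

```text
time: 20.68
ee_pos: [0.5619, 0.3711, 0.1142]
tcp_rot: [-90.2, -0.0, 90.0]
wrist_force: [0.9, -2.7, 3.6]
opening: 0.0082
```

Request:
arm_command --rows '[0,0.2,0,0,0,0,-1,0,0.2,0,0,0,0,-1]'

```text
time: 20.85
ee_pos: [0.562, 0.3708, 0.1125]
tcp_rot: [-90.2, -0.0, 90.0]
wrist_force: [0.4, -5.0, 7.9]
opening: 0.0084
```

Run:
```python
from h import *
st()
c=cam('scene');crop(c,130,110,290,230,5,'s15')
```

```text
t 20.85 pos [0.562  0.3708 0.1125] yaw 90.02 tilt [-90.2  -0.   90. ] F [ 0.4 -5.   7.9] T [-0.71 -0.12 -0.06] q [33.5 22.1  9.3 77.  -0.1 33.4] open 0.0084
```

View pics/s15.png

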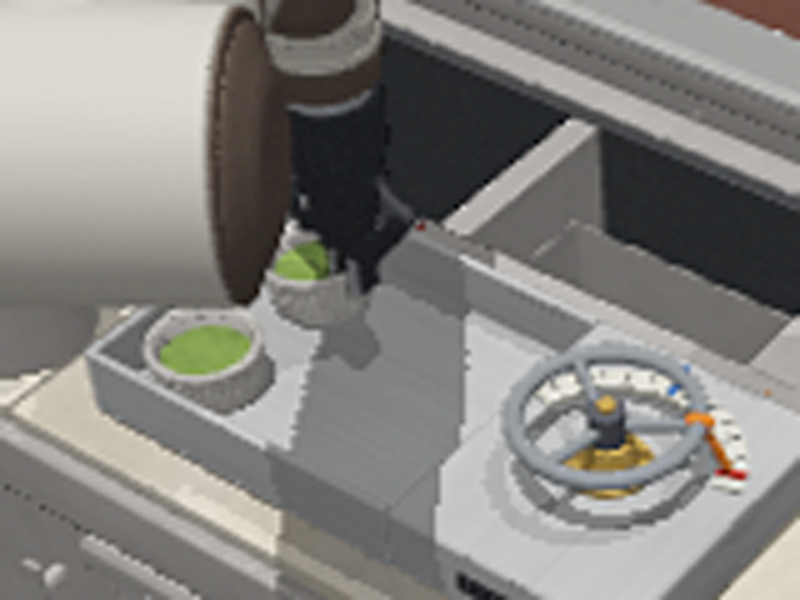

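Request:
arm_command --rows '[0,0,0,0,0,0,-0.3,0,0,0,0,0,0,0,0,0,0,0,0,0,0,0,0,0,0,0,0,0,0,-3,0,0,0,0,0,0,-7,0,0,0,0,0,0,-11,0,0,0,0,0,0,-15,0,0,0,0,0,0,-17,0,0,0,0,0,0,-17,0,0,0,0,0]'

```text
time: 21.73
ee_pos: [0.5617, 0.3717, 0.2874]
tcp_rot: [-90.5, -0.3, 90.1]
wrist_force: [1.3, 0.1, 1.1]
opening: 0.0425
```

Run:
```python
from h import *
st(); row((.5,.1,.28,90)); row((.43,-.09,.26,90))
c=cam('scene');cv2.imwrite('pics/s16.png',c['pixels']); print(pots(c,[(.429,-.127)]))
```

```text
t 21.73 pos [0.5617 0.3717 0.2874] yaw 90.06 tilt [-90.5  -0.3  90.1] F [1.3 0.1 1.1] T [-0.01 -0.04  0.01] q [33.5 22.2 28.8 96.  -0.  33.4] open 0.0425
row [-27.17, 0.56, 6.2] [0.5, 0.1, 0.3] rows>= 7
row [-46.17, 2.41, 13.24] [0.5, 0.1, 0.3] rows>= 12
[([0.4281, -0.1281, 0.0373], 170, np.float64(0.0407))]
```

View pics/s16.png

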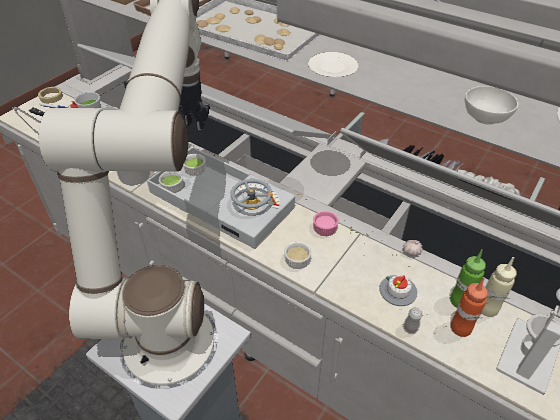

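Request:
arm_command --rows '[-46.2,2.4,13.2,0.5,0.1,0.3,0,-46.2,2.4,13.2,0.5,0.1,0.3,0,-46.2,2.4,13.2,0.5,0.1,0.3,0,-46.2,2.4,13.2,0.5,0.1,0.3,0,-46.2,2.4,13.2,0.5,0.1,0.3,0,-46.2,2.4,13.2,0.5,0.1,0.3,0,-46.2,2.4,13.2,0.5,0.1,0.3,0,-46.2,2.4,13.2,0.5,0.1,0.3,0,-46.2,2.4,13.2,0.5,0.1,0.3,0,-46.2,2.4,13.2,0.5,0.1,0.3,0,-46.2,2.4,13.2,0.5,0.1,0.3,0,-46.2,2.4,13.2,0.5,0.1,0.3,0]'

```text
time: 22.78
ee_pos: [0.4277, -0.0938, 0.2553]
tcp_rot: [-89.5, 0.3, 89.9]
wrist_force: [1.1, 0.3, 0.2]
opening: 0.0428
```

Request:
arm_command --rows '[0,0,0,0,0,0,0,0,0,0,0,0,0,0]'

```text
time: 22.95
ee_pos: [0.4288, -0.0919, 0.2556]
tcp_rot: [-89.5, 0.3, 89.8]
wrist_force: [-0.5, -0.2, 0.2]
opening: 0.0422
```

Run:
```python
from h import *
st(); row((.43,-.091,.15,90)); row((.43,-.091,.087,90))
c=cam('scene');print(pots(c,[(.429,-.127)]))
```

```text
t 22.95 pos [ 0.4288 -0.0919  0.2556] yaw 89.79 tilt [-89.5   0.3  89.8] F [-0.5 -0.2  0.2] T [0.03 0.05 0.04] q [-11.9 -10.6 -10.3  90.8  -0.4 -11.7] open 0.0422
row [0.14, 10.56, -0.21] [-0.5, -0.2, -0.3] rows>= 3
row [0.17, 16.86, -0.26] [-0.5, -0.2, -0.3] rows>= 5
[([0.4276, -0.1281, 0.037], 169, np.float64(0.0412))]
```

Request:
arm_command --rows '[0.1,4,-0.2,-0.5,-0.2,-0.3,0,0.1,8,-0.2,-0.5,-0.2,-0.3,0,0.1,11.5,-0.2,-0.5,-0.2,-0.3,0,0.2,14,-0.2,-0.5,-0.2,-0.3,0,0.2,16.8,-0.2,-0.5,-0.2,-0.3,0,0.2,16.8,-0.2,-0.5,-0.2,-0.3,0,0.2,16.8,-0.2,-0.5,-0.2,-0.3,-1,0.2,16.8,-0.2,-0.5,-0.2,-0.3,-1,0.2,16.8,-0.2,-0.5,-0.2,-0.3,-1,0.2,16.8,-0.2,-0.5,-0.2,-0.3,-1,0.2,16.8,-0.2,-0.5,-0.2,-0.3,-1,0.2,16.8,-0.2,-0.5,-0.2,-0.3,-1]' --force 40

```text
time: 24.0
ee_pos: [0.4311, -0.09, 0.0911]
tcp_rot: [-90.2, 0.0, 90.1]
wrist_force: [-3.1, 1.8, 7.8]
opening: 0.0093
```

Request:
arm_command --rows '[0,-1,0,0,0,0,-1,0,-3,0,0,0,0,-1,0,-6,0,0,0,0,-1,0,-9.5,0,0,0,0,-1,0,-13,0,0,0,0,-1,0,-16.5,0,0,0,0,-1,0,-19,0,0,0,0,-1,0,-19,0,0,0,0,-1,0,-19,0,0,0,0,-1]'

```text
time: 24.75
ee_pos: [0.4305, -0.09, 0.2813]
tcp_rot: [-90.3, 0.0, 90.1]
wrist_force: [-0.3, 0.3, -1.3]
opening: 0.0087
```

Run:
```python
from h import *
st(); row((.50,.288,.285,90))
c=cam('scene');crop(c,230,130,390,250,5,'s17')
W=cloud(c)
for s in pots(c,[(.4475,.41),(.562,.408)]): print(s)
for p in[(.4475,.41),(.562,.408)]:
    m=(np.hypot(W[...,0]-p[0],W[...,1]-p[1])<.045)&(W[...,2]>.05)&(W[...,2]<.07);Q=W[m];print(Q.mean(0),len(Q))
```

```text
t 24.75 pos [ 0.4305 -0.09    0.2813] yaw 90.15 tilt [-90.3   0.   90.1] F [-0.3  0.3 -1.3] T [ 0.09 -0.05 -0.02] q [-11.8 -10.7  -7.5  92.9   0.  -12. ] open 0.0087
row [37.78, -0.35, -7.05] [0.3, 0.1, -0.0] rows>= 10
([0.4405, 0.3887, 0.0212], 78, np.float64(0.0435))
([0.5609, 0.4032, 0.0359], 63, np.float64(0.043))
[0.44023506 0.37604483 0.0549935 ] 40
[0.55965775 0.36961164 0.05576693] 23
```

View pics/s17.png

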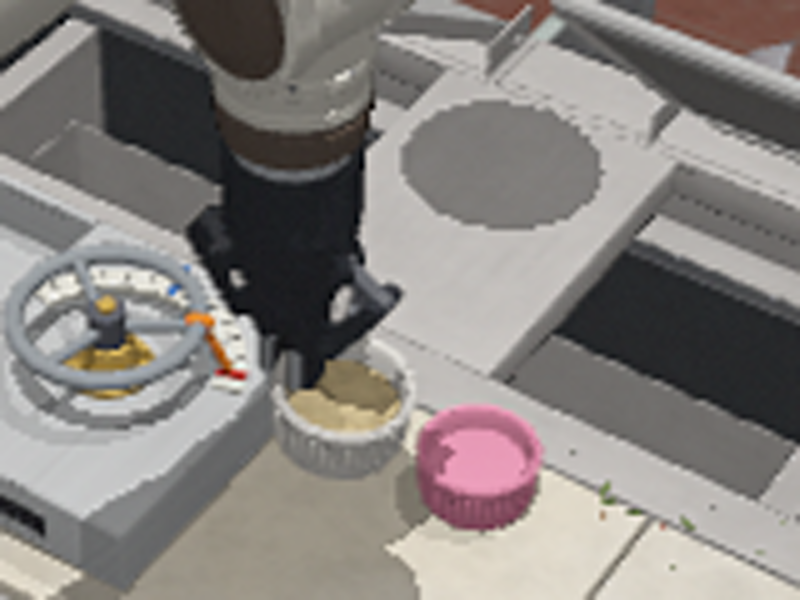

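Request:
arm_command --rows '[2,-0.3,-0.4,0,0,0,-1,5,-0.3,-1,0,0,0,-1,8.5,-0.3,-1.6,0,0,0,-1,12,-0.3,-2.3,0,0,0,-1,15.5,-0.3,-3,0,0,0,-1,19,-0.3,-3.7,0,0,0,-1,22.5,-0.3,-4.4,0,0,0,-1,26,-0.3,-5,0,0,0,-1,29.5,-0.3,-5.6,0,0,0,-1,33,-0.3,-6.3,0,0,0,-1,36,-0.3,-6.8,0,0,0,-1,37.8,-0.3,-7,0,0,0,-1]'

```text
time: 25.8
ee_pos: [0.4987, 0.291, 0.2799]
tcp_rot: [-90.0, 0.0, 90.2]
wrist_force: [0.6, 1.3, -1.4]
opening: 0.0086
```

Request:
arm_command --rows '[0,0,0,0,0,0,-1,0,0,0,0,0,0,-1]'

```text
time: 25.97
ee_pos: [0.4985, 0.2888, 0.2802]
tcp_rot: [-90.0, 0.1, 90.2]
wrist_force: [-0.0, -0.7, -2.1]
opening: 0.0084
```

Run:
```python
from h import *
st(); row((.503,.289,.118,90))
c=cam('top');crop(c,140,180,300,300,5,'t18')
```

```text
t 25.97 pos [0.4985 0.2888 0.2802] yaw 90.25 tilt [-90.    0.1  90.2] F [-0.  -0.7 -2.1] T [-0.02  0.    0.07] q [30.1  8.2 11.  92.9 -0.1 29.9] open 0.0084
row [0.05, 16.22, -0.46] [-0.0, 0.2, -0.1] rows>= 4
```

View pics/t18.png

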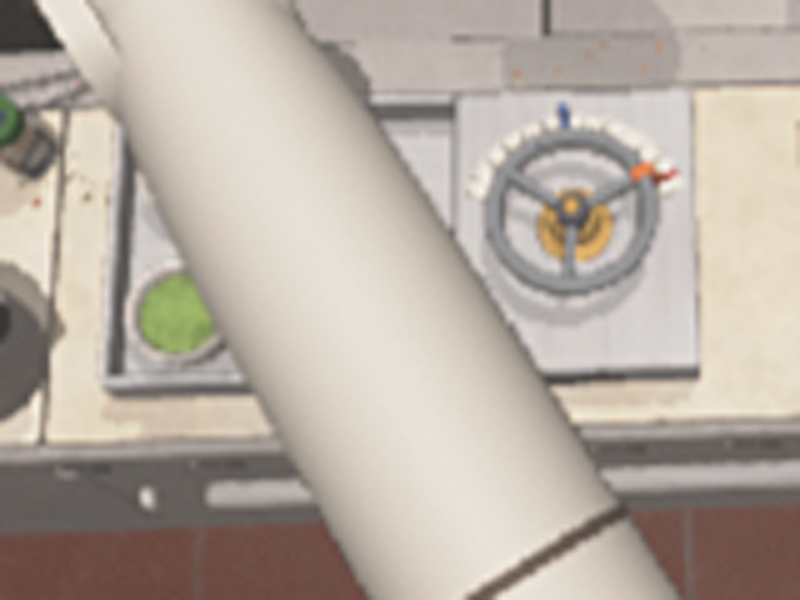

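Request:
arm_command --rows '[0,3,-0.4,0,0,0,-1,0,6,-0.4,0,0,0,-1,0,9,-0.4,0,0,0,-1,0,12,-0.4,0,0,0,-1,0,14.5,-0.4,0,0,0,-1,0,16.2,-0.4,0,0,0,-1,0,16.4,-0.4,0,0,0,-1,0,16.4,-0.4,0,0,0,-1,0,16.4,-0.4,0,0,0,-1]'

```text
time: 26.77
ee_pos: [0.5037, 0.2877, 0.1193]
tcp_rot: [-90.2, -0.0, 90.1]
wrist_force: [0.5, -0.5, -1.3]
opening: 0.0085
```

Request:
arm_command --rows '[0,0.2,0,0,0,0,-1,0,0.4,0,0,0,0,-1,0,0.4,0,0,0,0,-1]'

```text
time: 27.02
ee_pos: [0.5035, 0.2883, 0.1145]
tcp_rot: [-90.2, -0.0, 90.1]
wrist_force: [-0.8, 0.7, -2.2]
opening: 0.0082
```

Request:
arm_command --rows '[0,0.2,0,0,0,0,-1,0,0.4,0,0,0,0,-1,0,0.4,0,0,0,0,-1]'

```text
time: 27.27
ee_pos: [0.5036, 0.289, 0.1107]
tcp_rot: [-90.2, -0.1, 90.2]
wrist_force: [-0.2, 2.5, 4.9]
opening: 0.0085
```

Run:
```python
from h import *
st()
c=cam('scene');crop(c,130,110,290,230,5,'s19')
```

```text
t 27.27 pos [0.5036 0.289  0.1107] yaw 90.18 tilt [-90.2  -0.1  90.2] F [-0.2  2.5  4.9] T [0.34 0.16 0.02] q [29.8  9.6 -6.2 74.   0.  29.7] open 0.0085
```

View pics/s19.png

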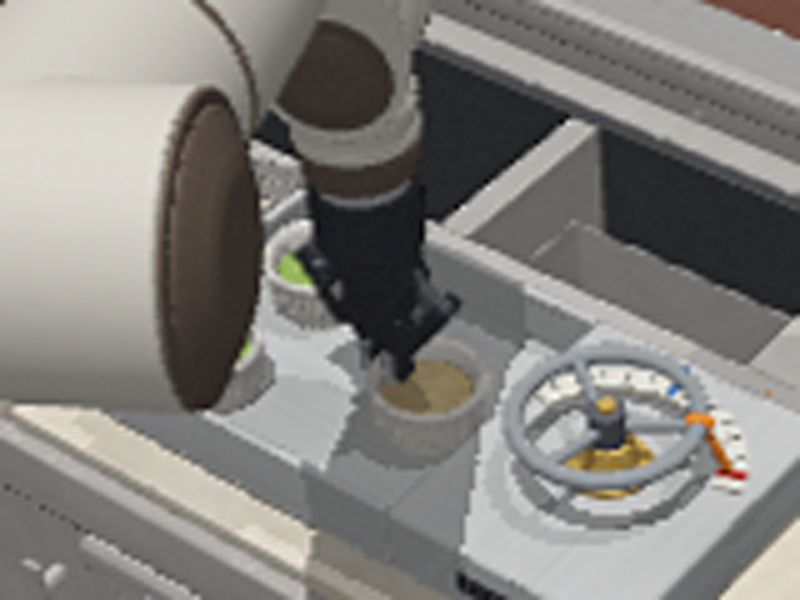

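Contact on the floor. Release and rise.

Request:
arm_command --rows '[0,0,0,0,0,0,-0.3,0,0,0,0,0,0,0,0,0,0,0,0,0,0,0,0,0,0,0,0,0,0,-3,0,0,0,0,0,0,-7,0,0,0,0,0,0,-11,0,0,0,0,0,0,-15,0,0,0,0,0,0,-17,0,0,0,0,0,0,-17,0,0,0,0,0]'

```text
time: 28.15
ee_pos: [0.5039, 0.2887, 0.2857]
tcp_rot: [-90.5, -0.2, 90.1]
wrist_force: [0.5, 0.9, 0.8]
opening: 0.0427
```

Run:
```python
from h import *
st()
row((.48,.0,.28,90))
c=cam('scene');cv2.imwrite('pics/s20.png',c['pixels'])
```

```text
t 28.15 pos [0.5039 0.2887 0.2857] yaw 90.14 tilt [-90.5  -0.2  90.1] F [0.5 0.9 0.8] T [-0.01 -0.08 -0.01] q [29.8  8.4 11.8 92.9 -0.1 29.7] open 0.0427
row [-28.86, 0.44, 2.47] [0.5, 0.1, 0.2] rows>= 8
```

View pics/s20.png

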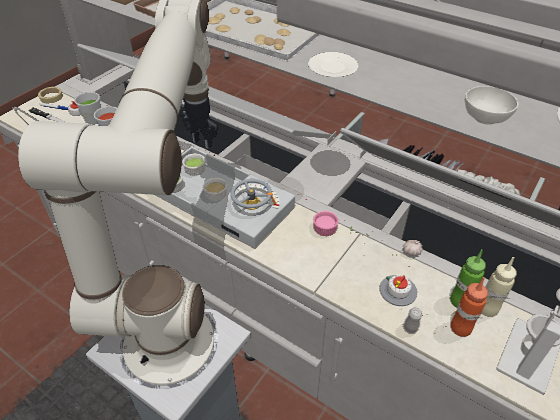

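Request:
arm_command --rows '[-28.9,0.4,2.5,0.5,0.1,0.2,0,-28.9,0.4,2.5,0.5,0.1,0.2,0,-28.9,0.4,2.5,0.5,0.1,0.2,0,-28.9,0.4,2.5,0.5,0.1,0.2,0,-28.9,0.4,2.5,0.5,0.1,0.2,0,-28.9,0.4,2.5,0.5,0.1,0.2,0,-28.9,0.4,2.5,0.5,0.1,0.2,0,-34,0.4,4,0.5,0.1,0.2,0,-42,0.4,6,0.5,0.1,0.2,0,-42,0.4,6,0.5,0.1,0.2,0,-42,0.4,6,0.5,0.1,0.2,0,-42,0.4,6,0.5,0.1,0.2,0]'

```text
time: 29.2
ee_pos: [0.443, -0.1343, 0.2745]
tcp_rot: [-89.5, 0.2, 89.8]
wrist_force: [-0.4, -0.5, 0.1]
opening: 0.0426
```

Run:
```python
from h import *
st()
a=np.array([.5012,.0983])
for n,b in(("scene",(225,165,300,235)),("top",(222,190,287,260))):
    c=cam(n); crop(c,*b,9,n+"w21"); W=cloud(c)
    cv2.imwrite(f"pics/{n}21.png",c["pixels"])
    p=c["pixels"].astype(int); B,G,R=p[...,0],p[...,1],p[...,2]
    mk=np.zeros(B.shape,bool); mk[b[1]:b[3],b[0]:b[2]]=1
    for nm,m in(("red",(R>G+70)&(abs(G-B)<40)),("blue",(B>R+25)),("orange",(R>180)&(G>70)&(G<160)&(B<90))):
        v,u=np.nonzero(m&mk)
        for x,y in zip(u,v):
            q=ray(c,(x,y),.062)[:2]; d=q-a
            print(n,nm,(x,y),p[y,x].tolist(),q.round(3),"r",np.hypot(*d).round(3),"ang",np.degrees(np.arctan2(d[1],d[0])).round(1),"z",W[y,x,2].round(3))
    for t in("shut_mark","clip_mark","pointer_tip","wheel_axis"):
        for d in models.spot_point(t,n)[:2]:
            q=ray(c,d["location"],{"wheel_axis":.105,"pointer_tip":.067}.get(t,.062))[:2]
            print(n,t,round(d["conf"],2),np.round(d["location"],1),q.round(4),np.degrees(np.arctan2(*(q-a)[::-1])).round(1))
```

```text
t 29.2 pos [ 0.443  -0.1343  0.2745] yaw 89.8 tilt [-89.5   0.2  89.8] F [-0.4 -0.5  0.1] T [ 0.08 -0.02  0.02] q [-16.7  -7.1  -5.   92.4  -0.3 -16.5] open 0.0426
scene red (np.int64(267), np.int64(194)) [87, 121, 192] [0.565 0.081] r 0.066 ang -14.9 z 0.109
scene red (np.int64(273), np.int64(204)) [69, 67, 176] [0.538 0.038] r 0.071 ang -58.8 z 0.066
scene red (np.int64(274), np.int64(204)) [9, 13, 124] [0.54  0.035] r 0.074 ang -58.7 z 0.067
scene red (np.int64(275), np.int64(204)) [2, 27, 101] [0.542 0.032] r 0.077 ang -58.5 z 0.063
scene red (np.int64(276), np.int64(204)) [36, 50, 192] [0.543 0.03 ] r 0.081 ang -58.4 z 0.069
scene red (np.int64(277), np.int64(204)) [72, 78, 204] [0.545 0.027] r 0.084 ang -58.3 z 0.07
scene red (np.int64(278), np.int64(204)) [101, 110, 209] [0.547 0.024] r 0.087 ang -58.2 z 0.069
scene red (np.int64(277), np.int64(205)) [35, 38, 141] [0.541 0.024] r 0.084 ang -61.5 z 0.068
scene red (np.int64(278), np.int64(205)) [30, 36, 159] [0.543 0.022] r 0.087 ang -61.2 z 0.065
scene blue (np.int64(266), np.int64(183)) [165, 149, 136] [0.608 0.116] r 0.108 a
[... 3396 characters left out ...]
49] r 0.065 ang -49.3 z 0.113
top orange (np.int64(270), np.int64(214)) [81, 115, 182] [0.543 0.037] r 0.074 ang -55.5 z 0.093
top orange (np.int64(267), np.int64(215)) [86, 125, 210] [0.54  0.049] r 0.063 ang -52.1 z 0.109
top orange (np.int64(260), np.int64(224)) [89, 146, 186] [0.504 0.077] r 0.021 ang -83.2 z 0.064
top orange (np.int64(251), np.int64(229)) [88, 154, 195] [0.485 0.113] r 0.022 ang 139.2 z 0.067
top clip_mark 0.47 [409.1 244.9] [ 0.3993 -0.4935] -99.8
top clip_mark 0.23 [374.6 218.4] [ 0.5104 -0.3731] -88.9
top pointer_tip 0.79 [271.7 219. ] [0.5209 0.031 ] -73.7
top wheel_axis 0.72 [252.9 222. ] [0.4996 0.1022] 111.8
top wheel_axis 0.19 [229.8 231.6] [0.4651 0.1894] 111.6
```

View pics/scenew21.png

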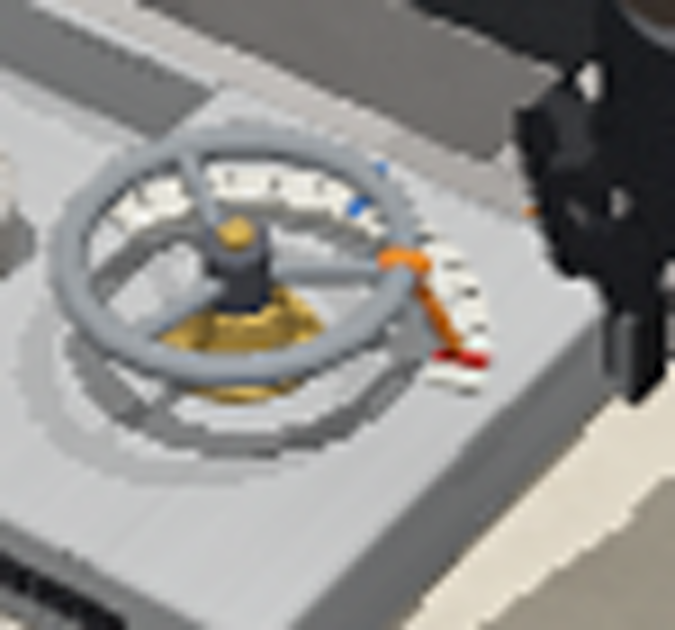

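View pics/top21.png

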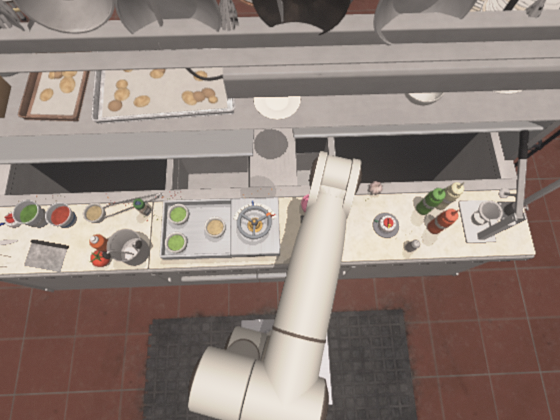

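View pics/topw21.png

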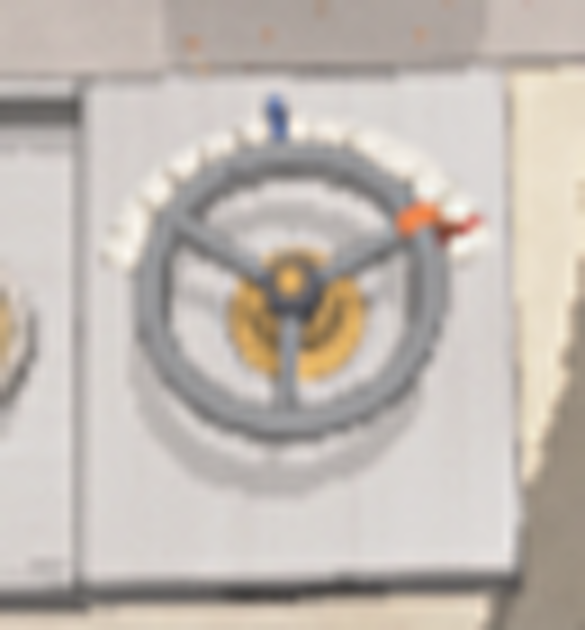

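Run:
```python
from h import *
row((.474,.151,.26,118.5))
```

```text
row [28.22, 1.46, -3.04] [-0.4, -28.4, -0.1] rows>= 7
```

Request:
arm_command --rows '[28.2,1.5,-3,-0.4,-28.5,-0.1,0,28.2,1.5,-3,-0.4,-28.5,-0.1,0,28.2,1.5,-3,-0.4,-28.5,-0.1,0,28.2,1.5,-3,-0.4,-28.5,-0.1,0,28.2,1.5,-3,-0.4,-28.5,-0.1,0,28.2,1.5,-3,-0.4,-28.5,-0.1,0,28.2,1.5,-3,-0.4,-28.5,-0.1,0,28.2,1.5,-3,-0.4,-28.5,-0.1,0,28.2,1.5,-3,-0.4,-28.5,-0.1,0,28.2,1.5,-3,-0.4,-28.5,-0.1,0]'

```text
time: 30.53
ee_pos: [0.4735, 0.1502, 0.2595]
tcp_rot: [-89.9, -0.0, 118.6]
wrist_force: [-0.6, -1.6, 0.6]
opening: 0.0427
```

Run:
```python
from h import *
st();row((.474,.151,.158,118.5))
```

```text
t 30.53 pos [0.4735 0.1502 0.2595] yaw 118.61 tilt [-89.9  -0.  118.6] F [-0.6 -1.6  0.6] T [0.01 0.02 0.  ] q [ 17.6  -2.9  -2.9  90.1  -0.  -11. ] open 0.0427
row [0.05, 10.15, -0.09] [-0.1, 0.1, 0.0] rows>= 3
```

Request:
arm_command --rows '[0,3.5,0,0,0,0,0,0,7,0,0,0,0,0,0,10.1,0,0,0,0,0,0,10.1,0,0,0,0,0,0,10.1,0,0,0,0,-1,0,10.1,0,0,0,0,-1,0,10.1,0,0,0,0,-1,0,10.1,0,0,0,0,-1,0,10.1,0,0,0,0,-1]' --force 30

```text
time: 31.28
ee_pos: [0.474, 0.1506, 0.1612]
tcp_rot: [-90.1, -0.1, 118.6]
wrist_force: [-4.3, 2.8, 1.2]
opening: 0.0131
```

Run:
```python
from h import *
st();sync()
b=cmd(); b[2]=.1585; setcmd(b)
arc([5*i for i in range(1,13)],(.5022,.098),-1,.060,.1585)
```

```text
t 31.28 pos [0.474  0.1506 0.1612] yaw 118.56 tilt [-9.010e+01 -1.000e-01  1.186e+02] F [-4.3  2.8  1.2] T [0.76 0.84 0.07] q [ 17.6  -2.7 -13.5  79.1   0.1 -11. ] open 0.0131
[0.0, -0.0, 0.5, 0, -5.0, 0, -1, -0.1, -0.0, 1.0, 0, -10.0, 0, -1, -0.2, -0.0, 1.6, 0, -15.0, 0, -1, -0.3, -0.0, 2.0, 0, -20.0, 0, -1, -0.5, -0.0, 2.5, 0, -25.0, 0, -1, -0.8, -0.0, 3.0, 0, -30.0, 0, -1, -1.0, -0.0, 3.5, 0, -35.0, 0, -1, -1.3, -0.0, 3.9, 0, -40.0, 0, -1, -1.7, -0.0, 4.2, 0, -45.0, 0, -1, -2.1, -0.0, 4.6, 0, -50.0, 0, -1, -2.5, -0.0, 4.9, 0, -55.0, 0, -1, -2.9, -0.0, 5.2, 0, -60.0, 0, -1]
[4.422000e-01 1.003000e-01 1.585000e-01 1.785638e+02]
```

Request:
arm_command --rows '[0,0,0.5,0,-5.0,0,-1,-0.1,0,1.0,0,-10.0,0,-1,-0.2,0,1.6,0,-15.0,0,-1,-0.3,0,2.0,0,-20.0,0,-1,-0.5,0,2.5,0,-25.0,0,-1,-0.8,0,3.0,0,-30.0,0,-1,-1.0,0,3.5,0,-35.0,0,-1,-1.3,0,3.9,0,-40.0,0,-1,-1.7,0,4.2,0,-45.0,0,-1,-2.1,0,4.6,0,-50.0,0,-1,-2.5,0,4.9,0,-55.0,0,-1,-2.9,0,5.2,0,-60.0,0,-1]'

```text
time: 32.28
ee_pos: [0.4427, 0.1, 0.1612]
tcp_rot: [-90.1, 0.1, 178.8]
wrist_force: [1.3, 2.7, -3.4]
opening: 0.0124
```

Request:
arm_command --rows '[0,0,0,0,0,0,-1]'

```text
time: 32.37
ee_pos: [0.4427, 0.0995, 0.1611]
tcp_rot: [-90.1, 0.2, 178.7]
wrist_force: [-1.8, 0.3, 4.4]
opening: 0.0128
```

Run:
```python
from h import *
st()
c=cam('scene');crop(c,240,170,290,210,14,'s22');c=cam('top');crop(c,235,193,285,228,14,'t22')
```

```text
t 32.37 pos [0.4427 0.0995 0.1611] yaw 178.75 tilt [-90.1   0.2 178.7] F [-1.8  0.3  4.4] T [0.09 0.31 0.19] q [ 12.7  -8.8 -19.1  79.5   0.  -76.1] open 0.0128
```

View pics/s22.png

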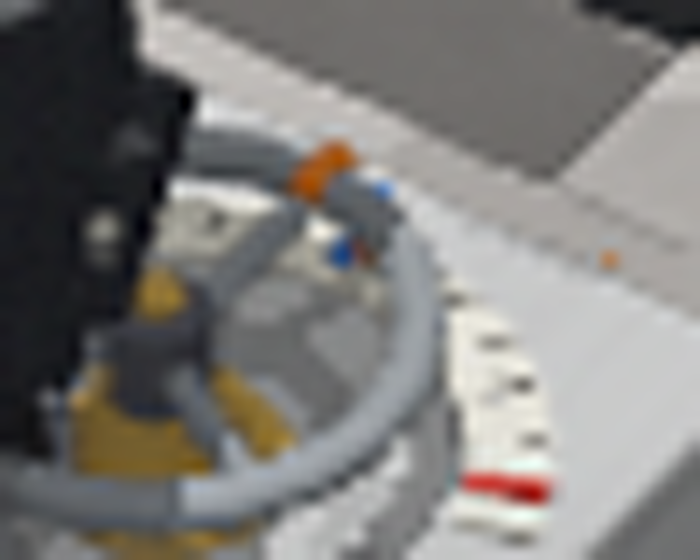

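View pics/t22.png

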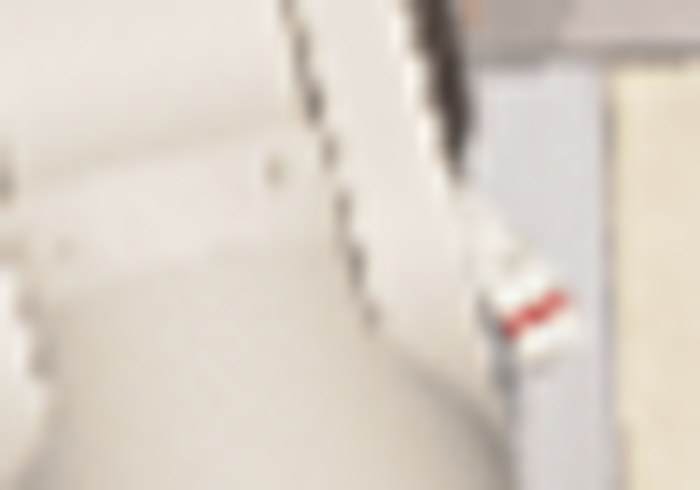

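Run:
```python
from h import *
sync();b=cmd();b[0]=.4422;b[1]=.1003;setcmd(b)
arc([2,4,4],(.5022,.098),-1,.060,b[2])
```

```text
[-0.0, -0.0, 0.2, 0, -2.0, 0, -1, -0.0, -0.0, 0.4, 0, -4.0, 0, -1, -0.0, -0.0, 0.4, 0, -4.0, 0, -1]
[4.421000e-01 9.630000e-02 1.611000e-01 1.823509e+02]
```

Request:
arm_command --rows '[0,0,0.2,0,-2,0,-1,0,0,0.4,0,-4,0,-1,0,0,0.4,0,-4,0,-1]'

```text
time: 32.72
ee_pos: [0.4427, 0.0961, 0.1611]
tcp_rot: [-90.1, 0.2, -177.5]
wrist_force: [-1.5, 1.0, 8.0]
opening: 0.0128
```

Run:
```python
from h import *
st()
c=cam('scene');crop(c,240,170,290,210,14,'s23')
```

```text
t 32.72 pos [0.4427 0.0961 0.1611] yaw -177.53 tilt [ -90.1    0.2 -177.5] F [-1.5  1.   8. ] T [0.25 0.34 0.09] q [ 12.2  -8.9 -19.2  79.5   0.  -80.2] open 0.0128
```

View pics/s23.png

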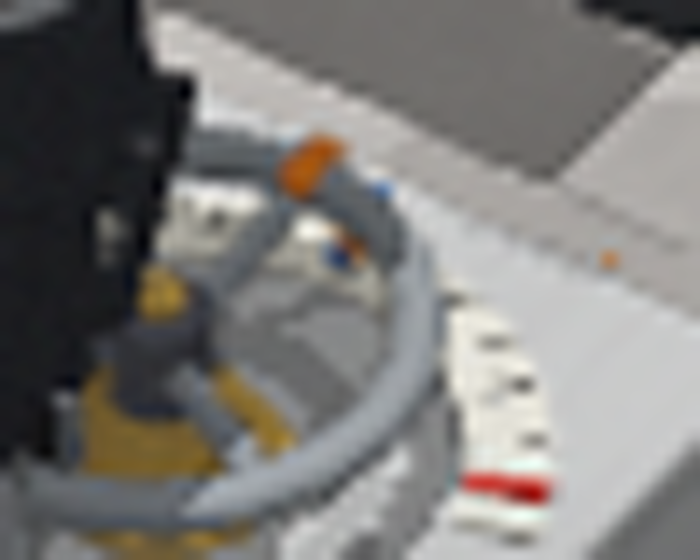

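Run:
```python
from h import *
c=cam('scene')
cr=lambda p:((p-[240,170]+.5)*14).round(0)
for a in((.4996,.0971),(.501,.097)):
    for ang in(-64,-62,-60,-58): print(a,"red",ang,cr(proj(c,[a[0]+.08*np.cos(np.radians(ang)),a[1]+.08*np.sin(np.radians(ang)),.0615])))
    for ang in(2,5,8):
        for r in(.076,.08,.09,.096):
            print("clip",ang,r,[cr(proj(c,[a[0]+r*np.cos(np.radians(ang)),a[1]+r*np.sin(np.radians(ang)),z])).tolist() for z in(.062,.067,.072)])
    for ang in(0,3,6): print("rim",ang,cr(proj(c,[a[0]+.06*np.cos(np.radians(ang)),a[1]+.06*np.sin(np.radians(ang)),.1115])))
    print("hub",cr(proj(c,[*a,.117])))
im=cv2.imread('pics/scene0.png');cv2.imwrite('pics/s0c.png',cv2.resize(im[170:210,240:290],None,fx=14,fy=14,interpolation=cv2.INTER_CUBIC))
```

```text
(0.4996, 0.0971) red -64 [505. 514.]
(0.4996, 0.0971) red -62 [507. 506.]
(0.4996, 0.0971) red -60 [508. 497.]
(0.4996, 0.0971) red -58 [509. 489.]
clip 2 0.076 [[347.0, 289.0], [346.0, 273.0], [346.0, 258.0]]
clip 2 0.08 [[356.0, 279.0], [355.0, 264.0], [355.0, 248.0]]
clip 2 0.09 [[379.0, 255.0], [379.0, 240.0], [378.0, 224.0]]
clip 2 0.096 [[393.0, 241.0], [393.0, 226.0], [392.0, 210.0]]
clip 5 0.076 [[332.0, 283.0], [332.0, 268.0], [331.0, 252.0]]
clip 5 0.08 [[341.0, 273.0], [341.0, 258.0], [340.0, 242.0]]
clip 5 0.09 [[362.0, 248.0], [362.0, 233.0], [362.0, 218.0]]
clip 5 0.096 [[375.0, 234.0], [375.0, 218.0], [374.0, 203.0]]
clip 8 0.076 [[318.0, 278.0], [317.0, 262.0], [317.0, 247.0]]
clip 8 0.08 [[326.0, 268.0], [325.0, 252.0], [325.0, 237.0]]
clip 8 0.09 [[345.0, 242.0], [345.0, 227.0], [344.0, 211.0]]
clip 8 0.096 [[357.0, 227.0], [357.0, 212.0], [356.0, 196.0]]
rim 0 [310. 175.]
rim 3 [299. 170.]
rim 6 [288. 166.]
hub [154. 303.]
(0.501, 0.097) red -64 [509. 511.]
(0.501, 0.097) red -62 [511. 502.]
(0.501, 0.097) red -60 [512. 494.]
(0.501, 0.097) red -58 [513. 485.]
clip 2 0.076 [[350.0, 286.0], [350.0, 270.0], [349.0, 255.0]]
clip 2 0.08 [[360.0, 276.0], [359.0, 261.0], [359.0, 245.0]]
clip 2 0.09 [[383.0, 252.0], [382.0, 237.0], [382.0, 221.0]]
clip 2 0.096 [[397.0, 238.0], [396.0, 223.0], [396.0, 207.0]]
clip 5 0.076 [[336.0, 280.0], [336.0, 264.0], [335.0, 249.0]]
clip 5 0.08 [[345.0, 270.0], [344.0, 255.0], [344.0, 239.0]]
clip 5 0.09 [[366.0, 245.0], [366.0, 230.0], [365.0, 214.0]]
clip 5 0.096 [[379.0, 231.0], [379.0, 215.0], [378.0, 200.0]]
clip 8 0.076 [[322.0, 275.0], [321.0, 259.0], [321.0, 244.0]]
clip 8 0.08 [[330.0, 264.0], [329.0, 249.0], [328.0, 233.0]]
clip 8 0.09 [[349.0, 239.0], [349.0, 224.0], [348.0, 208.0]]
clip 8 0.096 [[361.0, 224.0], [360.0, 209.0], [360.0, 193.0]]
rim 0 [314. 172.]
rim 3 [303. 167.]
rim 6 [292. 162.]
hub [158. 300.]
```

View pics/s0c.png

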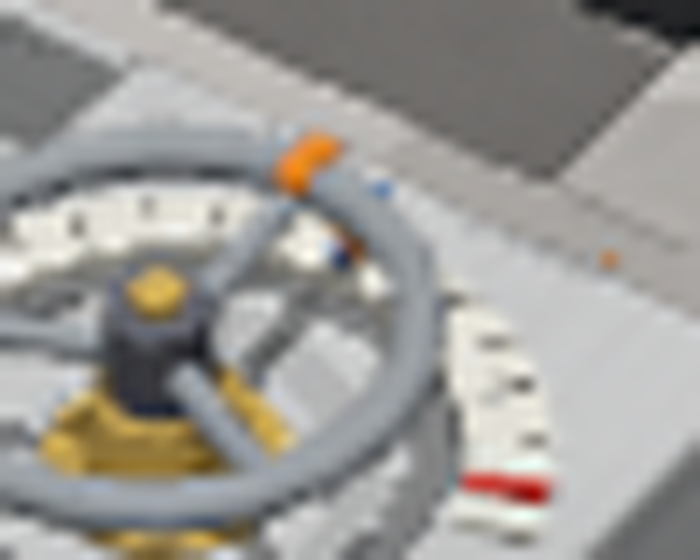

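Request:
arm_command --rows '[0,0,0.1,0,-1,0,-1,0,0,0.1,0,-1,0,-1,0,0,0.1,0,-1,0,0,0,0,0.1,0,-1,0,0,0,0,0.1,0,-1,0,0,0,0,0.1,0,-1,0,0,0,-4,0.1,0,-1,0,0,0,-8,0.1,0,-1,0,0,0,-12,0.1,0,-1,0,0,0,-12,0.1,0,-1,0,0]'

```text
time: 33.65
ee_pos: [0.4432, 0.095, 0.2861]
tcp_rot: [-90.1, 0.5, -176.5]
wrist_force: [0.7, -0.7, 0.7]
opening: 0.0424
```

Run:
```python
from h import *
st();row((.40,-.14,.28,178))
```

```text
t 33.65 pos [0.4432 0.095  0.2861] yaw -176.5 tilt [ -90.1    0.5 -176.5] F [ 0.7 -0.7  0.7] T [-0.02 -0.07  0.02] q [ 12.1  -9.   -5.5  93.   -0.  -81.4] open 0.0424
row [5.75, 0.54, 23.19] [0.1, 5.5, -0.5] rows>= 6
```

Request:
arm_command --rows '[5.8,0.5,23.2,0,5.5,-0.5,0,5.8,0.5,23.2,0,5.5,-0.5,0,5.8,0.5,23.2,0,5.5,-0.5,0,5.8,0.5,23.2,0,5.5,-0.5,0,5.8,0.5,23.2,0,5.5,-0.5,0,5.8,0.5,23.2,0,5.5,-0.5,0,5.8,0.5,23.2,0,5.5,-0.5,0,5.8,0.5,23.2,0,5.5,-0.5,0]'

```text
time: 34.32
ee_pos: [0.3979, -0.1418, 0.2736]
tcp_rot: [-90.0, -0.6, 177.8]
wrist_force: [-0.6, 0.5, 0.2]
opening: 0.0425
```

Run:
```python
from h import *
st()
c=cam('scene');crop(c,240,170,290,210,14,'s24');c=cam('top');crop(c,232,193,277,228,16,'t24')
```

```text
t 34.32 pos [ 0.3979 -0.1418  0.2736] yaw 177.79 tilt [-90.   -0.6 177.8] F [-0.6  0.5  0.2] T [ 0.   -0.01 -0.01] q [ -19.5  -12.5   -9.8   93.2   -0.2 -107.3] open 0.0425
```

View pics/s24.png

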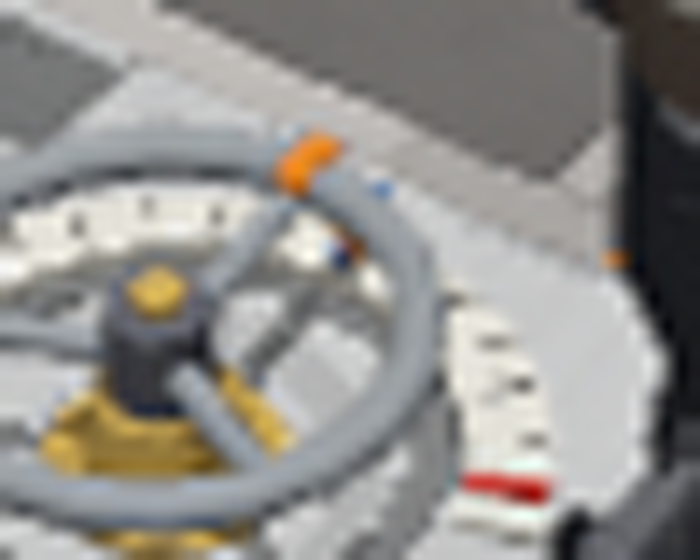

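View pics/t24.png

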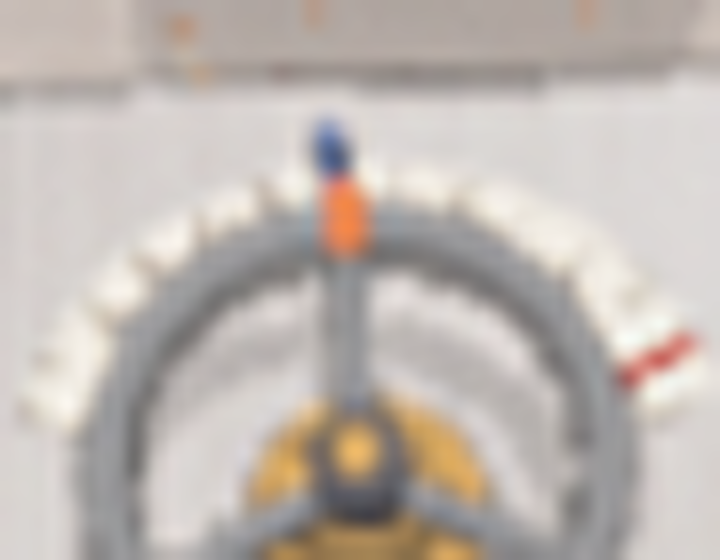

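Run:
```python
from h import *
c=cam('top');W=cloud(c)
def w(x,y,z): return ray(c,(x/16-.5+232,y/16-.5+193),z)[:2]
print("hub",w(356,455,.122),"z",W[220:223,252:256,2].round(3).tolist())
# rim fit multiple
m=(W[...,2]>.1)&(W[...,2]<.118)&(np.hypot(W[...,0]-.502,W[...,1]-.099)<.08)&(np.hypot(W[...,0]-.502,W[...,1]-.099)>.045);Q=W[m]
f=lambda s: np.hypot(Q[:,0]-s[0],Q[:,1]-s[1])-s[2]
a=least_squares(f,[.502,.099,.06],loss="soft_l1",f_scale=.002).x;print("rim",a,Q[:,2].mean())
# collar white outer edge fit
p=c["pixels"].astype(int);wh=(p.min(-1)>215)
v,u=np.nonzero(wh[193:228,232:277]);P=np.array([ray(c,(x+232,y+193),.0615)[:2] for x,y in zip(u,v)])
r=np.hypot(P[:,0]-a[0],P[:,1]-a[1]);k=(r>.06)&(r<.1);print("collar",k.sum(),r[k].mean(),np.percentile(r[k],[5,95]))
P=P[k];g=lambda s:np.hypot(P[:,0]-s[0],P[:,1]-s[1])-s[2]
s=least_squares(g,[*a[:2],.08],loss="soft_l1",f_scale=.003).x;print("collar fit",s)
for nm,x,y,z in(("clip",331,150,.064),("clip",331,150,.07),("clip_in",336,168,.064),("tab",345,217,.112),("spoke",346,330,.105),("red",657,360,.0615)):
    q=w(x,y,z)
    for ax in(a[:2],w(356,455,.122)): d=q-ax;print(nm,z,q.round(4),"r",np.hypot(*d).round(4),"ang",np.degrees(np.arctan2(d[1],d[0])).round(1))
```

```text
hub [0.49845912 0.09794418] z [[0.116, 0.114, 0.118, 0.118], [0.112, 0.118, 0.111, 0.112], [0.109, 0.112, 0.111, 0.118]]
rim [0.50173854 0.09912404 0.05924597] 0.11067629325477238
collar 97 0.08633311200967467 [0.07769958 0.09250779]
collar fit [0.51124038 0.09875814 0.07979848]
clip 0.064 [0.5959 0.1063] r 0.0944 ang 4.4
clip 0.064 [0.5959 0.1063] r 0.0978 ang 4.9
clip 0.07 [0.5937 0.1059] r 0.0922 ang 4.2
clip 0.07 [0.5937 0.1059] r 0.0955 ang 4.8
clip_in 0.064 [0.5911 0.1051] r 0.0895 ang 3.8
clip_in 0.064 [0.5911 0.1051] r 0.0929 ang 4.4
tab 0.112 [0.5611 0.1003] r 0.0594 ang 1.1
tab 0.112 [0.5611 0.1003] r 0.0627 ang 2.1
spoke 0.105 [0.535  0.1008] r 0.0333 ang 2.9
spoke 0.105 [0.535  0.1008] r 0.0367 ang 4.5
red 0.0615 [0.539  0.0271] r 0.0811 ang -62.6
red 0.0615 [0.539  0.0271] r 0.0816 ang -60.2
```

Run:
```python
from h import *
c=cam('scene')
A=cv2.imread('pics/scene21.png').astype(int);B=c['pixels'].astype(int)
for y in range(181,191):
    print(y,"shut",[''.join('%4d'%k for k in A[y,x]) for x in range(262,269)])
    print(y,"now ",[''.join('%4d'%k for k in B[y,x]) for x in range(262,269)])
a=(.5005,.097)
for ang in(0,2,4,6,8): print(ang,proj(c,[a[0]+.08*np.cos(np.radians(ang)),a[1]+.08*np.sin(np.radians(ang)),.067]).round(1),proj(c,[a[0]+.078*np.cos(np.radians(ang)),a[1]+.078*np.sin(np.radians(ang)),.077]).round(1))
T=cam('top');A=cv2.imread('pics/top21.png').astype(int);B=T['pixels'].astype(int)
for y in range(200,209):
    print(y,"shut",[''.join('%4d'%k for k in A[y,x]) for x in range(250,256)])
    print(y,"now ",[''.join('%4d'%k for k in B[y,x]) for x in range(250,256)])
```

```text
181 shut [' 169 164 159', ' 163 160 157', ' 171 171 170', ' 182 182 184', ' 173 176 178', ' 164 168 171', ' 162 166 169']
181 now  ['  40 125 209', '  78 121 176', ' 159 165 178', ' 183 183 185', ' 173 175 178', ' 164 168 171', ' 162 165 168']
182 shut [' 163 159 153', ' 166 163 157', ' 167 162 158', ' 175 173 171', ' 203 203 203', ' 188 190 191', ' 158 160 163']
182 now  [' 123 139 175', ' 165 159 154', ' 173 168 161', ' 171 168 165', ' 202 202 202', ' 189 190 191', ' 158 160 163']
183 shut [' 143 139 133', ' 153 150 145', ' 162 159 154', ' 165 161 157', ' 165 149 136', ' 188 141 108', ' 203 197 194']
183 now  [' 138 134 139', ' 160 154 146', ' 166 161 155', ' 167 163 157', ' 169 152 139', ' 176 140 116', ' 200 196 194']
184 shut [' 106 101  98', ' 122 117 113', ' 147 143 139', ' 162 159 154', ' 165 162 157', ' 148 135 124', ' 194 194 193']
184 now  [' 106 100  95', ' 131 127 119', ' 149 146 141', ' 159 156 151', ' 164 161 155', ' 163 157 150', ' 196 196 196']
185 shut [' 195 205 207', ' 139 145 146', ' 121 118 116', ' 146 142 136', ' 161 158 153', ' 163 160 155', ' 169 166 162']
18
[... 2695 characters left out ...]
 ' 119 145 222', '  74 135 241', ' 110 149 225', ' 177 190 211']
206 shut [' 166 168 172', ' 161 162 164', ' 157 156 156', ' 159 157 158', ' 160 160 160', ' 161 160 161']
206 now  [' 169 170 170', ' 167 167 167', ' 116 142 211', '  76 136 240', '  91 132 218', ' 147 151 168']
207 shut [' 157 155 155', ' 152 150 150', ' 151 148 149', ' 151 150 150', ' 147 146 147', ' 148 146 146']
207 now  [' 158 155 152', ' 157 153 154', ' 111 135 206', '  77 135 241', '  88 129 215', ' 136 140 159']
208 shut [' 136 134 134', ' 125 125 127', ' 120 119 120', ' 114 114 115', ' 116 115 117', ' 119 119 121']
208 now  [' 136 133 133', ' 130 129 130', ' 109 123 169', '  95 130 206', '  89 114 171', ' 109 112 126']
```

Run:
```python
from h import *
st();row((.4425,.095,.24,183))
```

```text
t 34.57 pos [ 0.3987 -0.1394  0.2737] yaw 178.15 tilt [-90.   -0.5 178.1] F [-0.3 -0.2 -0.2] T [ 0.02 -0.02  0.01] q [ -19.2  -12.5   -9.8   93.2   -0.2 -107.3] open 0.0429
row [-3.66, 3.33, -23.57] [-0.0, -4.9, 0.5] rows>= 6
```

Request:
arm_command --rows '[-3.7,3.3,-23.6,0,-4.9,0.5,0,-3.7,3.3,-23.6,0,-4.9,0.5,0,-3.7,3.3,-23.6,0,-4.9,0.5,0,-3.7,3.3,-23.6,0,-4.9,0.5,0,-3.7,3.3,-23.6,0,-4.9,0.5,0,-3.7,3.3,-23.6,0,-4.9,0.5,0,-3.7,3.3,-23.6,0,-4.9,0.5,0,-3.7,3.3,-23.6,0,-4.9,0.5,0]'

```text
time: 35.23
ee_pos: [0.4426, 0.0965, 0.2397]
tcp_rot: [-90.0, -0.1, -176.8]
wrist_force: [-0.7, -0.8, 0.5]
opening: 0.0423
```

Run:
```python
from h import *
st();row((.4425,.095,.1595,183))
```

```text
t 35.23 pos [0.4426 0.0965 0.2397] yaw -176.75 tilt [-9.000e+01 -1.000e-01 -1.768e+02] F [-0.7 -0.8  0.5] T [-0.06 -0.02 -0.01] q [ 12.3  -9.  -10.6  88.5  -0.  -80.9] open 0.0423
row [0.01, 8.02, 0.15] [-0.0, 0.2, 0.1] rows>= 2
```

Request:
arm_command --rows '[0,3,0,0,0,0,0,0,6,0,0,0,0,0,0,8,0,0,0,0,0,0,8,0,0,0,0,0,0,8,0,0,0,0,-1,0,8,0,0,0,0,-1,0,8,0,0,0,0,-1,0,8,0,0,0,0,-1,0,8,0,0,0,0,-1]'

```text
time: 35.98
ee_pos: [0.443, 0.0941, 0.1622]
tcp_rot: [-90.0, 0.0, -177.0]
wrist_force: [-5.3, -0.6, 3.4]
opening: 0.0127
```

Request:
arm_command --rows '[0,0,0.1,0,-1,0,-1,0,0,0.2,0,-2.2,0,-1,0,0,0.2,0,-2.2,0,-1,0,0,0.2,0,-2.2,0,-1]'

```text
time: 36.32
ee_pos: [0.4432, 0.0924, 0.1622]
tcp_rot: [-90.1, 0.0, -174.8]
wrist_force: [-4.8, 2.2, 2.9]
opening: 0.0125
```

Run:
```python
from h import *
st()
c=cam('scene');crop(c,240,170,290,210,14,'s25');B=c['pixels'].astype(int)
for y in range(185,190):
    print(y,"now ",[''.join('%4d'%k for k in B[y,x]) for x in range(261,269)])
```

```text
t 36.32 pos [0.4432 0.0924 0.1622] yaw -174.83 tilt [ -90.1    0.  -174.8] F [-4.8  2.2  2.9] T [0.36 0.95 0.07] q [ 11.7  -8.8 -19.   79.8   0.1 -83.4] open 0.0125
185 now  [' 217 227 229', ' 180 188 189', ' 102 103 100', '  82  77  71', '  93  90  85', ' 100  97  93', ' 102  98  94', ' 131 129 126']
186 now  [' 148 157 159', ' 219 229 230', ' 133 147 167', '  35  61  98', '  80  77  80', '  95  91  86', ' 101  98  93', ' 102  98  94']
187 now  [' 145 155 156', ' 157 165 166', ' 100 110 122', '  27  63 118', '  34  62 102', '  77  78  81', '  92  89  86', ' 100  96  92']
188 now  [' 148 157 159', ' 149 159 160', ' 112  99  90', '  78  51  49', ' 123 121 118', ' 124 126 123', '  96  94  91', '  98  94  90']
189 now  [' 123 130 132', ' 120 128 130', ' 116 123 124', ' 122 125 122', ' 145 153 153', ' 149 159 161', '  98 100 100', '  90  87  83']
```

View pics/s25.png

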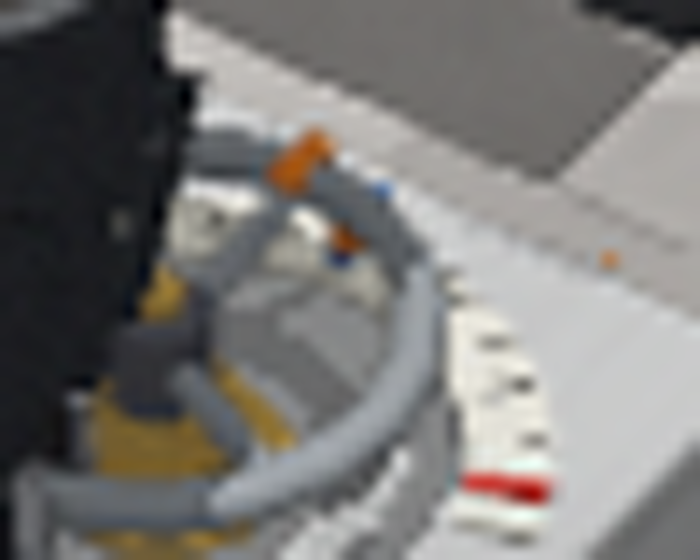

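Request:
arm_command --rows '[0,0,0,0,0,0,0,0,0,0,0,0,0,0,0,0,0,0,0,0,0,0,0,0,0,0,0,0,0,-4,0,0,0,0,0,0,-8,0,0,0,0,0,0,-12,0,0,0,0,0,0,-12,0,0,0,0,0]'

```text
time: 37.03
ee_pos: [0.4446, 0.0924, 0.288]
tcp_rot: [-90.1, 0.5, -174.9]
wrist_force: [0.2, 1.0, 1.0]
opening: 0.0426
```

Request:
arm_command --rows '[5.8,0,23.2,0,5.5,0,0,5.8,0,23.2,0,5.5,0,0,5.8,0,23.2,0,5.5,0,0,5.8,0,23.2,0,5.5,0,0,5.8,0,23.2,0,5.5,0,0,5.8,0,23.2,0,5.5,0,0,5.8,0,23.2,0,5.5,0,0,5.8,0,23.2,0,5.5,0,0]'

```text
time: 37.7
ee_pos: [0.4059, -0.1455, 0.2803]
tcp_rot: [-90.0, -0.0, 179.4]
wrist_force: [0.0, 0.1, 0.6]
opening: 0.0426
```

Run:
```python
from h import *
st()
c=cam('scene');crop(c,240,170,290,210,14,'s26');crop(c,365,255,435,305,10,'sk26');c=cam('top');crop(c,232,193,277,228,16,'t26');crop(c,365,205,410,250,13,'tk26')
B=c['pixels'].astype(int)
for y in range(203,208):
    w=np.clip(B[y,250:256,2]-B[y,250:256,0],0,None);w=np.where(w>30,w,0); print(y,w,(w@np.arange(250,256)/max(w.sum(),1)).round(2))
```

```text
t 37.7 pos [ 0.4059 -0.1455  0.2803] yaw 179.43 tilt [-90.   -0.  179.4] F [0.  0.1 0.6] T [ 0.   -0.05 -0.05] q [ -19.7  -11.6   -8.4   93.3   -0.  -109.1] open 0.0426
203 [0 0 0 0 0 0] 0.0
204 [  0   0  78 102   0   0] 252.57
205 [  0  38 128 159  57   0] 252.62
206 [  0   0 137 166  63   0] 252.8
207 [  0   0 134 166  69   0] 252.82
```

View pics/s26.png

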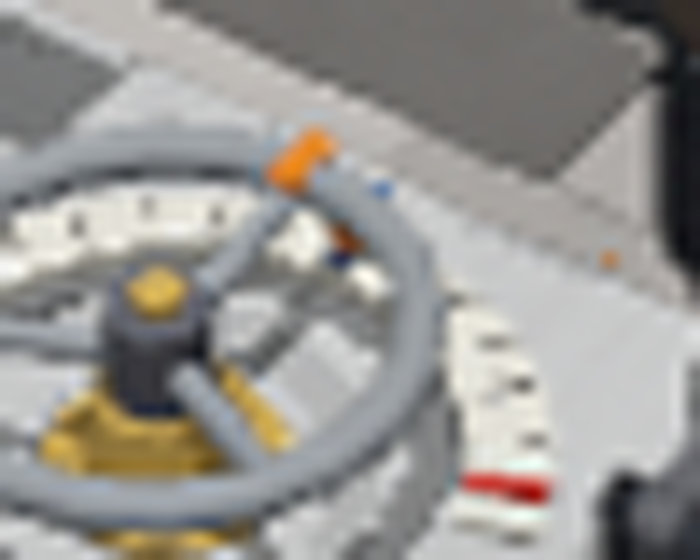

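View pics/t26.png

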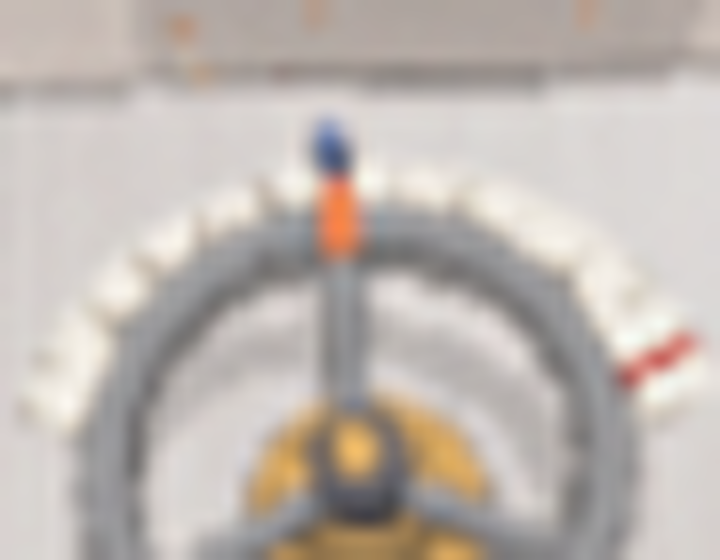

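View pics/sk26.png

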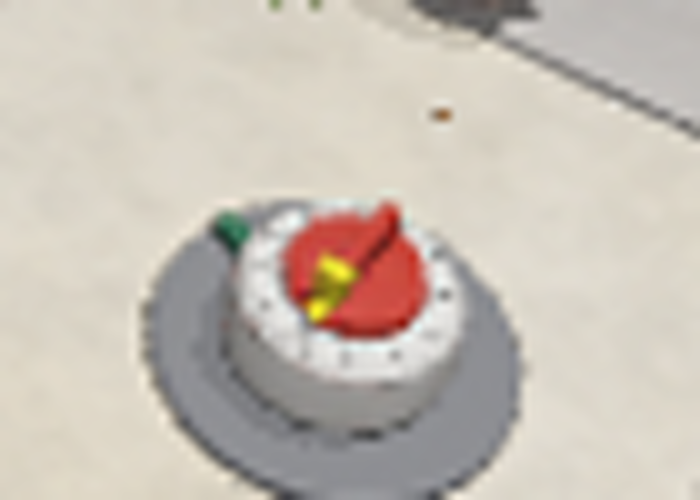

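View pics/tk26.png

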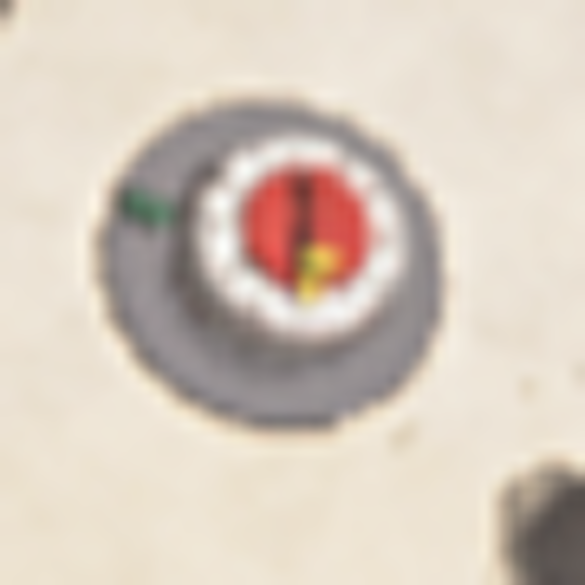

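Run:
```python
from h import *
c=cam('top');now=c['pixels'].astype(int);sh=cv2.imread('pics/top21.png').astype(int)
cs=cam('scene');nows=cs['pixels'].astype(int);shs=cv2.imread('pics/scene21.png').astype(int)
def tab(im,c,box,ax,z=.112):
    u0,v0,u1,v1=box;r=im[v0:v1,u0:u1];w=r[...,2]-r[...,0]-70.;w=np.clip(w,0,None);w[(r[...,1]<90)]=0
    v,u=np.mgrid[v0:v1,u0:u1];p=(np.sum(u*w)/w.sum(),np.sum(v*w)/w.sum());q=ray(c,p,z)[:2];d=q-ax
    return np.round(p,2),q.round(4),np.hypot(*d).round(4),np.degrees(np.arctan2(d[1],d[0])).round(2)
for ax in((.5017,.0991),(.501,.098)):
    print("top shut",tab(sh,c,(263,210,271,218),ax),"now",tab(now,c,(248,203,257,210),ax))
for ax in((.4996,.0971),(.5005,.097)):
    print("scene shut",tab(shs,cs,(265,191,274,196),ax),"now",tab(nows,cs,(258,178,266,185),ax))
```

```text
top shut (array([267.96, 213.68]), array([0.5285, 0.0442]), np.float64(0.0611), np.float64(-64.03)) now (array([252.62, 206.14]), array([0.5609, 0.102 ]), np.float64(0.0593), np.float64(2.76))
top shut (array([267.96, 213.68]), array([0.5285, 0.0442]), np.float64(0.0604), np.float64(-62.97)) now (array([252.62, 206.14]), array([0.5609, 0.102 ]), np.float64(0.06), np.float64(3.78))
scene shut (array([269.62, 193.35]), array([0.5298, 0.0443]), np.float64(0.0608), np.float64(-60.23)) now (array([260.99, 180.92]), array([0.5622, 0.1017]), np.float64(0.0627), np.float64(4.21))
scene shut (array([269.62, 193.35]), array([0.5298, 0.0443]), np.float64(0.0603), np.float64(-60.93)) now (array([260.99, 180.92]), array([0.5622, 0.1017]), np.float64(0.0618), np.float64(4.36))
```

Run:
```python
from h import *
for n in("scene","top"):
    c=cam(n);W=cloud(c);p=c["pixels"].astype(int);B,G,R=p[...,0],p[...,1],p[...,2]
    near=np.hypot(W[...,0]-.503,W[...,1]+.425)<.075
    # dock: mask gray/white/red vs beige via components: use colour of worktop -> dock gray
    gray=near&(abs(R-B)<25)&(R<175)&(W[...,2]<.02)
    v,u=np.nonzero(gray);P=np.array([ray(c,(x,y),.006)[:2] for x,y in zip(u,v)],np.float32)
    hull=cv2.convexHull(P*1000)[:,0];f=lambda s:np.hypot(hull[:,0]-s[0],hull[:,1]-s[1])-s[2]
    s=least_squares(f,[503,-425,54],loss="soft_l1",f_scale=1).x;print(n,"dock",s.round(1))
    red=near&(R>150)&(G<100)&(B<100)&(W[...,2]>.03);
    v,u=np.nonzero(red);P=np.array([ray(c,(x,y),.044)[:2] for x,y in zip(u,v)],np.float32)*1000
    hull=cv2.convexHull(P)[:,0];print("disc",cv2.minEnclosingCircle(P),least_squares(lambda s:np.hypot(hull[:,0]-s[0],hull[:,1]-s[1])-20.5,[503,-425],loss="soft_l1").x.round(1))
    wh=near&(B>195)&(abs(R-B)<40)&(W[...,2]>.025)
    v,u=np.nonzero(wh);P=np.array([ray(c,(x,y),.036)[:2] for x,y in zip(u,v)],np.float32)*1000
    hull=cv2.convexHull(P)[:,0];print("white",cv2.minEnclosingCircle(P))
    ax=np.array([.503,-.425])
    for nm,m,z in(("green",near&(G>R+25)&(G>B+8),.010),("yellow",near&(R>140)&(G>120)&(B<90)&(R-B>90)&(G-B>70),.050)):
        v,u=np.nonzero(m)
        for x,y in zip(u,v): print(nm,(int(x),int(y)),p[y,x].tolist(),W[y,x].round(3).tolist(),ray(c,(x,y),z)[:2].round(4))
```

```text
scene dock [ 497.6 -430.8   54.1]
disc ((500.15399169921875, -431.9376525878906), 23.416736602783203) [ 499.1 -431.5]
white ((499.2286682128906, -431.8076477050781), 30.898792266845703)
green (387, 276) [122, 144, 117] [0.521, -0.385, 0.011] [ 0.5226 -0.3842]
green (388, 276) [133, 155, 128] [0.523, -0.387, 0.011] [ 0.5242 -0.3866]
green (387, 277) [90, 117, 59] [0.515, -0.387, 0.015] [ 0.5192 -0.3858]
green (388, 277) [98, 126, 70] [0.519, -0.389, 0.012] [ 0.5209 -0.3883]
green (389, 277) [109, 125, 85] [0.516, -0.392, 0.018] [ 0.5225 -0.3907]
green (387, 278) [46, 61, 29] [0.514, -0.388, 0.013] [ 0.5159 -0.3874]
green (388, 278) [92, 119, 60] [0.511, -0.392, 0.018] [ 0.5175 -0.3899]
green (389, 278) [92, 121, 60] [0.514, -0.394, 0.016] [ 0.5192 -0.3923]
green (388, 279) [50, 67, 29] [0.512, -0.392, 0.012] [ 0.5142 -0.3915]
yellow (397, 281) [54, 209, 230] [0.485, -0.426, 0.058] [ 0.4912 -0.4241]
yellow (398, 281) [52, 227, 234] [0.488, -0.428, 0.057] [ 0.4928 -0.4265]
yellow (399, 281) [58, 176, 222] [0.488, -0.43, 0.059] [ 0.4944 -0.4288]
yellow (397, 282) [30, 137, 157] [0.48, -0
[... 976 characters left out ...]
5, -430.802001953125), 29.72246551513672)
green (375, 220) [99, 119, 89] [0.519, -0.388, 0.012] [ 0.5195 -0.3882]
green (376, 221) [88, 108, 81] [0.514, -0.391, 0.014] [ 0.5151 -0.3918]
green (377, 221) [107, 129, 98] [0.515, -0.396, 0.01] [ 0.5149 -0.3959]
yellow (389, 224) [88, 182, 227] [0.486, -0.427, 0.06] [ 0.489  -0.4306]
yellow (390, 224) [88, 159, 229] [0.486, -0.432, 0.059] [ 0.4888 -0.4345]
yellow (389, 225) [79, 175, 204] [0.483, -0.428, 0.056] [ 0.4849 -0.43  ]
yellow (390, 225) [81, 156, 219] [0.486, -0.435, 0.045] [ 0.4847 -0.434 ]
yellow (388, 226) [70, 154, 186] [0.482, -0.426, 0.047] [ 0.4809 -0.4256]
yellow (389, 226) [73, 146, 193] [0.483, -0.432, 0.041] [ 0.4808 -0.4295]
```

Run:
```python
from h import *
c=cam('scene')
for nm,x,y,z in(("redend top",391,212,.057),("yel end top",335,262,.057),("tab",318,310,.045)):
    q=ray(c,(x/10-.5+365,y/10-.5+255),z)[:2];d=q-[.499,-.431];print(nm,q.round(4),np.degrees(np.arctan2(d[1],d[0])).round(1),np.hypot(*d).round(3))
c=cam('top')
for nm,x,y,z in(("slot far",303,180,.05),("yel",318,262,.056),("tab",308,292,.044),("green",147,208,.01)):
    q=ray(c,(x/13-.5+365,y/13-.5+205),z)[:2];d=q-[.4985,-.431];print(nm,q.round(4),np.degrees(np.arctan2(d[1],d[0])).round(1),np.hypot(*d).round(3))
crop(c,378,212,398,232,30,'tk27')
c=cam('scene');crop(c,385,268,413,292,25,'sk27');row((.4992,-.431,.2,85))
st()
```

```text
redend top [ 0.5134 -0.4329] -7.6 0.015
yel end top [ 0.4883 -0.4274] 161.2 0.011
tab [ 0.4796 -0.4283] 172.1 0.02
slot far [ 0.5124 -0.4288] 8.9 0.014
yel [ 0.4846 -0.4282] 168.6 0.014
tab [ 0.4787 -0.4277] 170.5 0.02
green [ 0.5172 -0.3913] 64.8 0.044
row [-9.42, 8.03, 28.71] [-0.0, 94.7, 0.0] rows>= 14
t 38.15 pos [ 0.4064 -0.1434  0.2803] yaw 179.73 tilt [-90.   -0.  179.7] F [ 0.3  0.5 -0.5] T [0.03 0.02 0.01] q [ -19.4  -11.6   -8.4   93.3   -0.  -109.2] open 0.043
```

View pics/sk27.png

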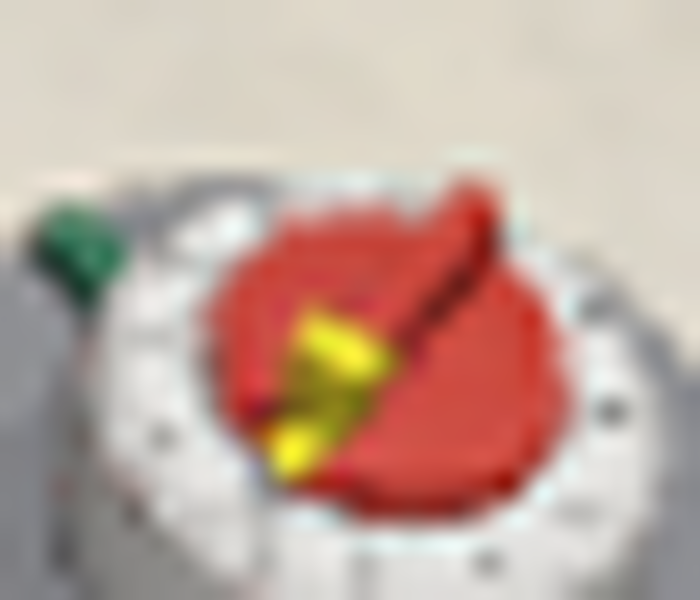

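View pics/tk27.png

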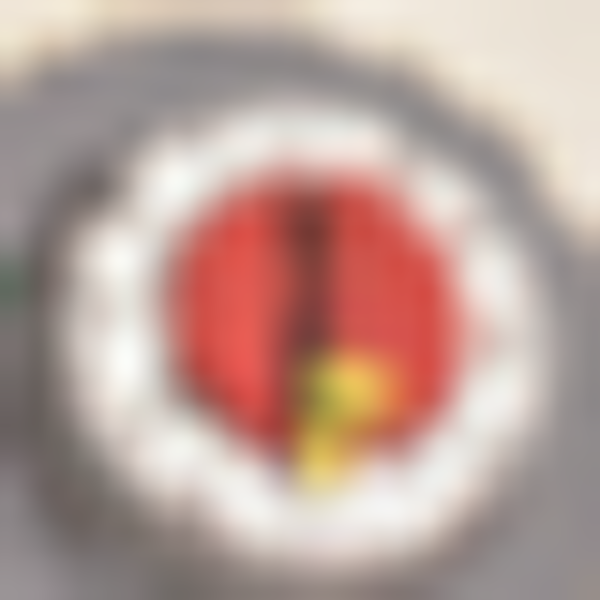

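Request:
arm_command --rows '[-9.3,8,28.7,0,97.7,0,0,-9.3,8,28.7,0,97.7,0,0,-9.3,8,28.7,0,97.7,0,0,-9.3,8,28.7,0,97.7,0,0,-9.3,8,28.7,0,97.7,0,0,-9.3,8,28.7,0,97.7,0,0,-9.3,8,28.7,0,97.7,0,0,-9.3,8,28.7,0,97.7,0,0,-9.3,8,28.7,0,97.7,0,0,-9.3,8,28.7,0,97.7,0,0,-9.3,8,28.7,0,97.7,0,0,-9.3,8,28.7,0,97.7,0,0]'

```text
time: 39.15
ee_pos: [0.4977, -0.4315, 0.1997]
tcp_rot: [-89.9, -0.0, 93.4]
wrist_force: [-0.1, 0.0, -0.9]
opening: 0.0428
```

Run:
```python
from h import *
st();row((.5,-.431,.19,82))
```

```text
t 39.15 pos [ 0.4977 -0.4315  0.1997] yaw 93.37 tilt [-89.9  -0.   93.4] F [-0.1  0.  -0.9] T [-0.    0.04 -0.03] q [-40.9  19.3  15.4  86.1  -0.  -44.3] open 0.0428
row [0.04, 0.97, -0.24] [-0.1, 11.4, 0.0] rows>= 2
```

Request:
arm_command --rows '[0,1,-0.2,0,11.4,0,0,0,1,-0.2,0,11.4,0,0,0,1,-0.2,0,11.4,0,0,0,1,-0.2,0,11.4,0,0]'

```text
time: 39.48
ee_pos: [0.4996, -0.4312, 0.1902]
tcp_rot: [-89.9, 0.0, 82.5]
wrist_force: [-0.3, -0.1, 0.4]
opening: 0.043
```

Run:
```python
from h import *
st();row((.4997,-.431,.121,82))
c=cam('scene');crop(c,360,230,440,310,8,'s28')
```

```text
t 39.48 pos [ 0.4996 -0.4312  0.1902] yaw 82.48 tilt [-89.9   0.   82.5] F [-0.3 -0.1  0.4] T [-0.03 -0.04 -0.02] q [-40.8  19.5  14.5  85.1  -0.  -33.3] open 0.043
row [0.03, 6.92, -0.01] [-0.1, 0.5, -0.0] rows>= 2
```

View pics/s28.png

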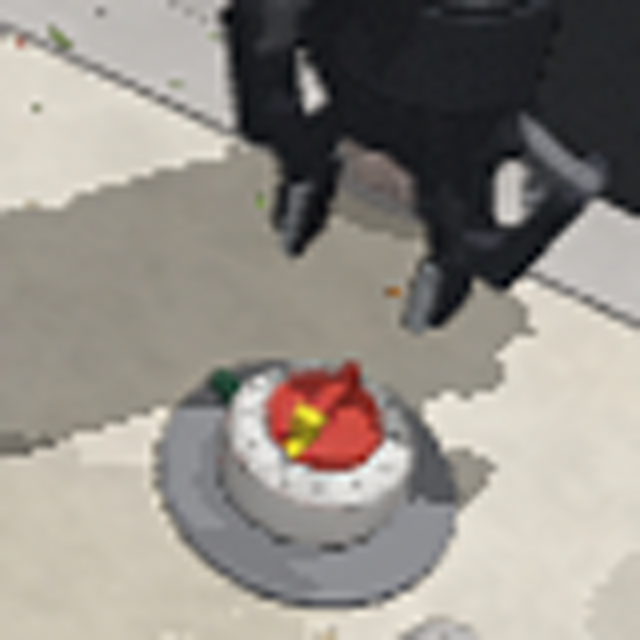

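Request:
arm_command --rows '[0,3,0,0,0.5,0,0,0,5.5,0,0,0.5,0,0,0,6.8,0,0,0.5,0,0,0,6.8,0,0,0.5,0,0,0,6.8,0,0,0.5,0,-1,0,6.8,0,0,0.5,0,-1,0,6.8,0,0,0.5,0,-1,0,6.8,0,0,0.5,0,-1,0,6.8,0,0,0.5,0,-1,0,6.8,0,0,0.5,0,-1]' --force 20

```text
time: 40.37
ee_pos: [0.5001, -0.4311, 0.1244]
tcp_rot: [-90.1, -0.0, 81.9]
wrist_force: [0.7, 5.7, 4.3]
opening: 0.0059
```

Run:
```python
from h import *
st();sync()
```

```text
t 40.37 pos [ 0.5001 -0.4311  0.1244] yaw 81.86 tilt [-90.1  -0.   81.9] F [0.7 5.7 4.3] T [ 1.14 -0.1   0.03] q [-40.8  20.2   8.1  77.8   0.1 -32.6] open 0.0059
```

Request:
arm_command --rows '[0,0,0,0,6,0,-1,0,0,0,0,12,0,-1,0,0,0,0,18,0,-1,0,0,0,0,24,0,-1,0,0,0,0,30,0,-1,0,0,0,0,36,0,-1,0,0,0,0,42,0,-1,0,0,0,0,48,0,-1,0,0,0,0,54,0,-1,0,0,0,0,60,0,-1,0,0,0,0,65,0,-1,0,0,0,0,65,0,-1]'

```text
time: 41.37
ee_pos: [0.4998, -0.4315, 0.1243]
tcp_rot: [-90.1, -0.0, 16.6]
wrist_force: [-2.3, 5.3, 6.8]
opening: 0.0057
```

Run:
```python
from h import *
st()
```

```text
t 41.37 pos [ 0.4998 -0.4315  0.1243] yaw 16.61 tilt [-90.1  -0.   16.6] F [-2.3  5.3  6.8] T [0.99 0.35 0.01] q [-40.8  20.2   8.1  77.8   0.   32.6] open 0.0057
```

Turning further: 16.6 + 24.5 ≈ 41°.

Request:
arm_command --rows '[0,0,0,0,6,0,-1,0,0,0,0,12,0,-1,0,0,0,0,18,0,-1,0,0,0,0,24,0,-1,0,0,0,0,30,0,-1,0,0,0,0,36,0,-1,0,0,0,0,41,0,-1,0,0,0,0,41,0,-1,0,0,0,0,41,0,-1]'

```text
time: 42.12
ee_pos: [0.4995, -0.4314, 0.1243]
tcp_rot: [-90.0, -0.0, -24.1]
wrist_force: [-2.5, 4.5, 7.7]
opening: 0.0059
```

Request:
arm_command --rows '[0,0,0,0,0,0,0,0,0,0,0,0,0,0,0,0,0,0,0,0,0,0,0,0,0,0,0,0,0,-3,0,0,0,0,0,0,-7,0,0,0,0,0,0,-11,0,0,0,0,0,0,-15,0,0,0,0,0,0,-15,0,0,0,0,0]'

```text
time: 42.87
ee_pos: [0.5003, -0.4324, 0.2818]
tcp_rot: [-90.2, -0.6, -24.2]
wrist_force: [1.0, -0.9, 1.0]
opening: 0.0426
```

Run:
```python
from h import *
st();row((.40,-.1,.27,-24))
c=cam('scene');crop(c,360,230,440,310,8,'s29')
```

```text
t 42.87 pos [ 0.5003 -0.4324  0.2818] yaw -24.17 tilt [-90.2  -0.6 -24.2] F [ 1.  -0.9  1. ] T [-0.1  -0.08  0.02] q [-40.8  20.   25.3  94.6  -0.   73.3] open 0.0426
row [-22.77, 0.83, 26.22] [0.2, -0.2, 0.6] rows>= 9
```

View pics/s29.png

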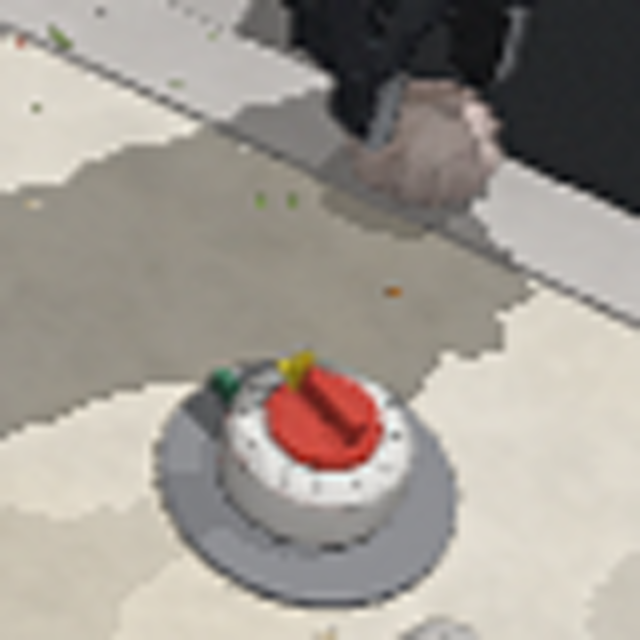

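Request:
arm_command --rows '[-22.8,0.8,26.2,0,0,0,0,-22.8,0.8,26.2,0,0,0,0,-22.8,0.8,26.2,0,0,0,0,-22.8,0.8,26.2,0,0,0,0,-22.8,0.8,26.2,0,0,0,0,-22.8,0.8,26.2,0,0,0,0,-22.8,0.8,26.2,0,0,0,0,-22.8,0.8,26.2,0,0,0,0,-22.8,0.8,26.2,0,0,0,0,-22.8,0.8,26.2,0,0,0,0]'

```text
time: 43.75
ee_pos: [0.3978, -0.0966, 0.2641]
tcp_rot: [-90.0, 0.0, -24.0]
wrist_force: [0.3, -0.9, 0.3]
opening: 0.0428
```

Run:
```python
from h import *
st()
for n,box,s in(("scene",(380,262,420,302),16),("top",(366,206,406,246),16)):
    c=cam(n);crop(c,*box,s,n+"k30");cv2.imwrite(f"pics/{n}30.png",c["pixels"])
    p=c["pixels"].astype(int);B,G,R=p[...,0],p[...,1],p[...,2];W=cloud(c)
    near=np.hypot(W[...,0]-.503,W[...,1]+.425)<.075
    for nm,m,z in(("green",near&(G>R+20)&(G>B+8),.011),("yellow",near&(R>140)&(G>120)&(B<100)&(G-B>60),None)):
        v,u=np.nonzero(m)
        Q=W[v,u] if z is None else np.array([ray(c,(x,y),z) for x,y in zip(u,v)])
        for ax in((.4985,-.431),(.4997,-.431)):
            d=Q.mean(0)[:2]-ax;print(n,nm,len(u),Q.mean(0).round(4),"ang",np.degrees(np.arctan2(d[1],d[0])).round(1))
        if z is None: print(Q.round(3).tolist())
```

```text
t 43.75 pos [ 0.3978 -0.0966  0.2641] yaw -23.98 tilt [-90.   0. -24.] F [ 0.3 -0.9  0.3] T [-0.07 -0.03  0.02] q [-13.7 -14.8 -12.8  92.1   0.  100.3] open 0.0428
scene green 9 [ 0.5188 -0.3887  0.011 ] ang 64.3
scene green 9 [ 0.5188 -0.3887  0.011 ] ang 65.7
scene yellow 5 [ 0.5053 -0.4166  0.0588] ang 64.6
scene yellow 5 [ 0.5053 -0.4166  0.0588] ang 68.6
[[0.504, -0.416, 0.062], [0.51, -0.417, 0.057], [0.502, -0.415, 0.059], [0.501, -0.418, 0.063], [0.51, -0.418, 0.053]]
top green 4 [ 0.5169 -0.3918  0.011 ] ang 64.9
top green 4 [ 0.5169 -0.3918  0.011 ] ang 66.3
top yellow 4 [ 0.5057 -0.4167  0.0577] ang 63.4
top yellow 4 [ 0.5057 -0.4167  0.0577] ang 67.3
[[0.508, -0.415, 0.058], [0.507, -0.418, 0.06], [0.504, -0.414, 0.058], [0.504, -0.419, 0.055]]
```

View pics/scenek30.png

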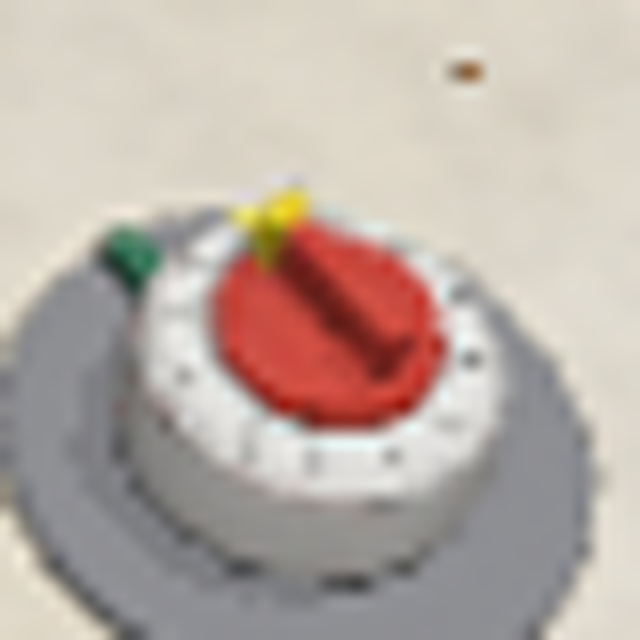

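View pics/topk30.png

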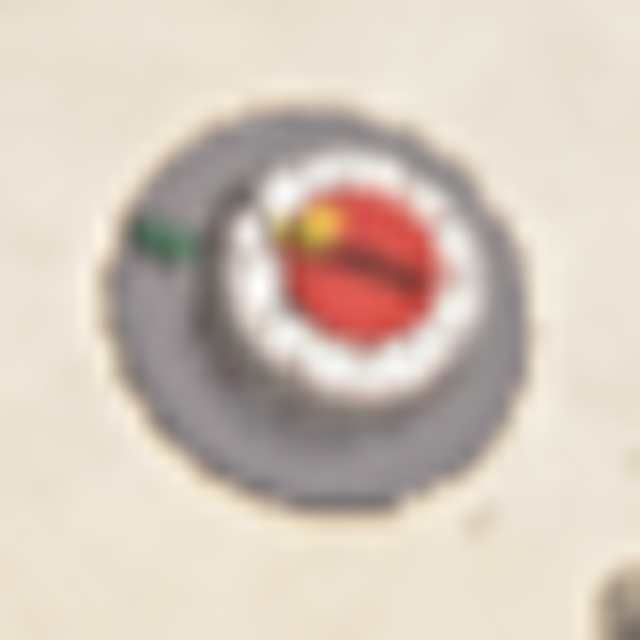

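View pics/top30.png

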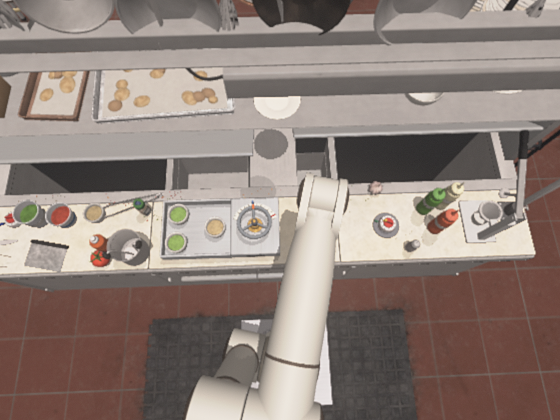

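```bash
python3 -c "
from h import *
st(); print(bot.job_done())"
```

```text
t 43.85 pos [ 0.3988 -0.0988  0.264 ] yaw -24.09 tilt [-90.    0.  -24.1] F [-0.5 -1.   0.3] T [-0.  0. -0.] q [-13.9 -14.6 -12.6  92.   -0.  100.2] open 0.0426
the job is handed in; nothing more can be done
None
```

The job is done in the order asked and handed in at about 44 s of the 208 s allowed; no verdict was reported.

1. **Wheel shut:** I turned it clockwise until the hard stop pushed back, with the pointer on the red mark. It stayed there while I moved the ramekins.
2. **Ramekins:** Three were on the right-hand worktop, two green and one tan. I stood all three on the well floor; the last pictures show them upright. The pink one was left alone, and no ramekin was seen to be knocked aside.
3. **Wheel to the clip:** I opened it about 66 degrees, in two grips with a small correction. The last pictures show the pointer at the blue clip. My measurements disagree slightly: some put it about 1 degree short, others about 1 degree past.
4. **Timer knob:** I turned it clockwise about 106 degrees. Its pointer measures about 66 ± 2 degrees and the green mark about 65.5 degrees.

In the last top view the pepper mill, garlic and spice jar look to be where they started. The arm ended clear of everything.

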